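Set out a plate-streaking station

ROBOT

A 6-joint arm with a two-finger parallel gripper is mounted at the origin on a cart in front of the work surface, level with it; the furniture and walls round the work are solid. World frame = base frame: x ahead of the robot, y to its left, z up, the work surface at z = 0. Lengths are in m, angles in degrees, forces in N, time in s.
With the tool pointing down it reaches from about 0.35 to 0.975 m from the base axis. Payload 4.9 kg.
Tool frame: the origin (TCP) lies between the finger pads; the fingertips stand 11 mm ahead of it and the grasp point (between the pads) lies 8 mm behind it; x points along the fingers, z is the direction in which the jaws open and shut, and the axes are right-handed (so a half turn about x gives the same grasp; the last joint's range is limited). The gripper opens to 85 mm and grips with 20 to 120 N. Pads are 22 mm wide; open, the fingers measure 114 mm over their backs; the gripper's body (76 mm by 85 mm) begins 54 mm behind the grasp point. The pads swing forward as they close: fully open they stand 13 mm farther back than shut.
Start: joints at [-81.303, 3.019, 92.412, -0, 84.569, -6.818], TCP at [0.167, -0.602, 0.242] pointing down, gripper open.
Joint ranges: [-172.51, 172.51], [-57.92, 126.97], [3.15, 148.05], [-58.71, 238.71], [5.1, 150.11], [-179.66, 179.66]. Speed limits (degrees/s): [147.25, 147.25, 180, 180, 180, 180].

INTERFACE

Orientations are given as [roll, pitch, yaw] about the fixed x, y, z axes, in that order (R = Rz(yaw) Ry(pitch) Rx(roll)).
In Python, from bench import * gives the robot as it stands.
- The arm moves only by the tool send_rows, never from a script. Its argument "moves" is a list of rows, each an object of numbers: "gripper": the closure in counts, from 0 (fully open) to 255 (shut); "x", "y", "z": the shift along the tool's x, y, z in m; "yaw": the turn about the tool's x in degrees. In form: [{"gripper": .., "x": .., "y": .., "z": .., "yaw": ..}, ...]. A call has 1 to 5 rows; each row shifts and turns the commanded pose from where the row before left it, along the tool's axes as they then stand; what a row does not reach is not made up. A row lasts 1/10 s, in which the tool goes at most 50 mm and 8.59 degrees, less where a joint would pass 70% of its speed; a pose out of reach is approached as far as the arm can. A call is refused whole if a number of a shift passes 0.05 or a number of a turn 8.59, either way. A call with a gripper value outside its range is refused whole. The fingers move at their own pace and stop on an object; "squeeze" is the grip in N (left out, the last holds). Time passes only in rows, so rows that do not move let the fingers close. It gives the time, the measured TCP pose, the force and the opening at its end, in the units of the state.
- observe(): the state, without advancing time (a new reading comes with each control period).
- get_image(name): name is "scene" or "top"; returns a dict with "img" (400x640x3 uint8, blue, green, red), "depth" (400x640 float32, m along the optical axis (not along the pixel's ray), 0 where there is no reading), "vertical_fov" (degrees; the focal length in pixels is half the picture's height over the tangent of half this angle, whatever the lens; pixels are square), "cx", "cy" (the principal point, pixels), "origin" and "orientation" of the camera in the world. Camera axes: x right, y down, z forward; pixel columns grow to the right and rows downward; lengths in m; the calibration is good to about 2 mm. A picture is of the moment at which its call begins.
- close_job(): hands the job in, once; it reports no verdict.
The state is a dict: "clock": time; "q": joint angles; "joint_velocities": joint speeds; "joint_torque": joint torques, N m; "eef_pos": TCP position; "tool_rot": TCP orientation; "contact_force": force on the tool from outside, world axes, zero at the start; "moment": the same for the moment, N m; "gripper_width": finger opening in m.
Only numpy, scipy, OpenCV 4.12 (cv2) and the standard library are available. Lean on these libraries where they do the work, as an engineer would, in place of code of your own. Each camera call takes 0.05 s, during which the arm holds its last target.

TASK

Set out this bench for streaking plates: stack the three agar dishes from the front of the table in the carrier with the four steel posts in their order of use - the pink selective plate at the bottom, the brown one on it and the cream one, which is streaked first, on top. In the blue rack the bottles go either side of the black-capped vial: the dropper bottle with the sample in the end well nearer the dish carrier, so that drops travel least, and the white-capped stain vial in the other end well. Keep dishes and bottles upright all the time, seat everything fully, and leave the black-capped vial, the beaker and the slide case where they stand.

Things in the scene. Friction and masses are not known exactly. Their poses are not given: they have to be found in the camera images.
- pink_dish_centre (a point): loose petri dish with PINK agar on the front part of the table (a like one against the wall is not meant), round, 60 mm across the wall (64 at the rim), 12 mm from its underside to the face on which a next dish stands, 16 g. The point is on its axis, half-way up (6 mm above its underside). z is up
- brown_dish_centre (a point): petri dish with BROWN agar (the darkest of the three; greyish brown through the clear lid), otherwise the same as the pink one; the point is on its axis, 6 mm above its underside
- cream_dish_centre (a point): petri dish with pale CREAM agar on the front part of the table (a like one against the wall is not meant), otherwise the same as the pink one; the point is on its axis, 6 mm above its underside
- dropper_centre (a point): slim amber dropper bottle on the front part of the table (a like one against the wall is not meant) with a black rubber bulb on a thin neck, 86 mm tall; round body 31 mm across up to 56 mm above its underside, collar 20 mm across to 64 mm, bulb 12 mm above that. 45 g. The point is on its axis, half-way up (43 mm above its underside). Stands loose on the table
- white_vial_centre (a point): small amber stain vial with a WHITE screw cap on the front part of the table, 59 mm tall; round body 25 mm across up to 48 mm, cap 20 mm across. 28 g. The point is on its axis, half-way up (29.5 mm above its underside). Stands loose on the table
- carrier: fixed dish carrier: black foot plate 108 (its x) by 44 mm (its y; 60 at the two ends), upper face 8 mm above the table, four steel posts 55 mm tall, 6 mm thick, at +-37.5 mm in its x and +-14 mm in its y. The dishes stack centred between the posts (7 mm play) and overhang the plate along its y; both y sides are open for fingers closing along its y (30 degrees either way). Origin: centre of its footprint on the table, z up
- rack: fixed blue bottle rack, 52 (its x) by 194 mm (its y), upper face 20 mm above the table; three round wells in a row: the middle at the origin, the end wells 56 mm from it at +y and -y, 36 mm wide, 3 mm chamfer, floor 4 mm above the table. Fingers closing along its x clear the neighbouring bottles. Stands left or right of the carrier. Origin: centre of its footprint on the table, z up
- black_vial_centre (a point): amber vial with a BLACK screw cap, 27 mm wide and 61 mm tall, that already stands in the middle well of the rack (loose) and stays there; the point is on its axis, 30.5 mm above its underside
- beaker: empty clear beaker behind the work (the nearer of two), 57 mm wide, 66 mm tall, that stays there; origin at the centre of its underside
- slide_case: clear slide case with black insert, 83 by 78 mm, 47 mm tall, that stands left of the work and stays there; origin at the centre of its underside

How it is judged:
By the outcome, as a careful person would: the job done as asked, in the order asked, and still so for the second after the job is handed in, with the robot touching nothing.
It also fails if it takes over 115 s, if anything falls off the work surface, if the arm or the gripper's body presses on something with over 40 N, if the wrist force passes 120 N, or if a joint passes its speed limit or range.

## Working session

There is one attempt and no reset: what is moved stays moved. The work goes in short steps, Python scripts to look and compute and a tool call to move; the robot and the scene stay as the last step left them, time stands still between calls to the robot, and variables do not carry over. Pictures are saved under pics/ and viewed, and the job is handed in when it is done.

Besides the shell and the picture viewer there is one more tool, called after "Emit:" as a command line: name --argument value ..., lists and objects as JSON in quotes. send_rows: Moves the arm, as the interface text tells. Its arguments: {"type":"object","properties":{"moves":{"type":"array","items":{"type":"object","properties":{"gripper":{"type":"number"},"x":{"type":"number"},"y":{"type":"number"},"z":{"type":"number"},"yaw":{"type":"number"}}}},"squeeze":{"type":"number"}},"required":["moves"]}

```bash
mkdir -p pics; ls
cat > h.py <<'E'
from bench import *
import numpy as np, cv2
from scipy.spatial.transform import Rotation as R
def cam(n):
    d=get_image(n); h=d["img"].shape[0]
    d["f"]=h/2/np.tan(np.radians(d["vertical_fov"])/2)
    o=np.array(d["orientation"],float)
    d["R"]=o if o.shape==(3,3) else R.from_euler('xyz',o,degrees=True).as_matrix()
    d["o"]=np.array(d["origin"]); return d
def ray(d,u,v,z):
    r=d["R"]@np.array([(u-d["cx"])/d["f"],(v-d["cy"])/d["f"],1]); return d["o"]+r*(z-d["o"][2])/r[2]
def proj(d,p):
    c=d["R"].T@(np.array(p)-d["o"]); return d["f"]*c[0]/c[2]+d["cx"],d["f"]*c[1]/c[2]+d["cy"]
E
python3 - <<'E'
from h import *
import pickle
print(observe())
for n in("scene","top"):
    d=cam(n); cv2.imwrite(f"pics/{n}0.png",d["img"]); pickle.dump(d,open(f"{n}0.pkl","wb")); print(n,{k:d[k] for k in d if k not in("img","depth")})
E
```

```text
pics
{'clock': 0.0, 'q': array([-8.13022547e+01,  3.05812069e+00,  9.24926741e+01,  3.56324126e-04,
        8.45686820e+01, -6.81602155e+00]), 'joint_velocities': array([ 0.01964276, -0.00753535, -0.07189775, -0.02619331,  0.01466227,
       -0.02020117]), 'joint_torque': array([ 5.95387755e-04, -3.93671536e+01, -3.70182252e+01, -1.80228739e-05,
        6.83413455e-03, -1.49024550e-05]), 'eef_pos': array([ 0.16710158, -0.6016206 ,  0.2410476 ]), 'tool_rot': array([173.01390286,  89.88052265,  98.52763562]), 'contact_force': array([0.06140282, 0.94234996, 0.28309482]), 'moment': array([-0.05724718,  0.00532933,  0.00794516]), 'gripper_width': 0.08608373029858962}
scene {'vertical_fov': 47.424383036864555, 'cx': 317.2579752981668, 'cy': 206.94506211760284, 'origin': array([ 0.24211902, -0.64964121,  0.92448848]), 'orientation': array([-139.58984967,    0.82221494,  -29.17742592]), 'f': np.float64(455.3494386042717), 'R': array([[ 0.87302432, -0.37932793,  0.30649446],
       [-0.4874655 , -0.66027462,  0.57132724],
       [-0.01434987, -0.64818806, -0.76134508]]), 'o': array([ 0.24211902, -0.64964121,  0.92448848])}
top {'vertical_fov': 56.66563241182716, 'cx': 318.3592619531951, 'cy': 203.60289997776573, 'origin': array([ 0.45064484, -0.01017056,  1.16011786]), 'orientation': array([-171.9886438 ,    0.42296196,  -88.53030457]), 'f': np.float64(370.9311938290636), 'R': array([[ 0.02564751, -0.98994109,  0.13913604],
       [-0.99964379, -0.02436941,  0.01088214],
       [-0.00738201, -0.13936557, -0.99021348]]), 'o': array([ 0.45064484, -0.01017056,  1.16011786])}
```

View pics/scene0.png

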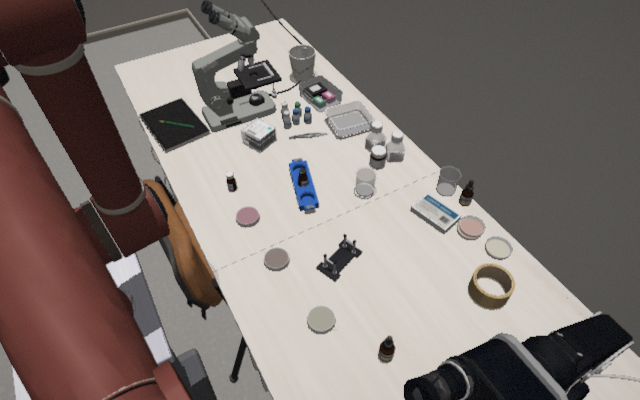

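View pics/top0.png

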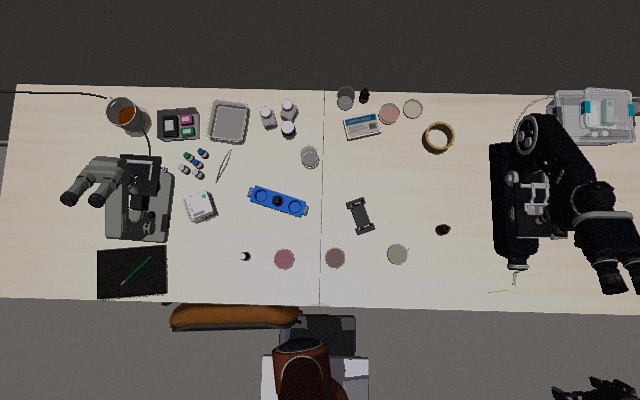

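The top view shows the dishes: pink about (284,259), brown (335,258), cream (397,254). The carrier is at about (361,216), the rack at (278,201), the white vial at (245,256) and the dropper at (443,230). I'll enlarge these.

Run:
```python
from h import *
import pickle
t=pickle.load(open("top0.pkl","rb"));s=pickle.load(open("scene0.pkl","rb"))
def crop(d,u,v,w,h,k,fn):
    c=cv2.resize(d["img"][v:v+h,u:u+w],None,fx=k,fy=k,interpolation=cv2.INTER_CUBIC)
    for i in range(0,w,10): cv2.putText(c,str(u+i),(i*k,8),0,.3,(0,0,255)); cv2.line(c,(i*k,10),(i*k,14),(0,0,255))
    for i in range(0,h,10): cv2.putText(c,str(v+i),(0,i*k+4),0,.3,(0,0,255)); 
    cv2.imwrite("pics/"+fn,c)
crop(t,230,170,130,100,6,"ct1.png")
crop(t,320,170,130,100,6,"ct2.png")
crop(s,220,150,130,100,6,"cs1.png")
crop(s,260,230,150,130,4,"cs2.png")
```

```text
(no output)
```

View pics/ct1.png

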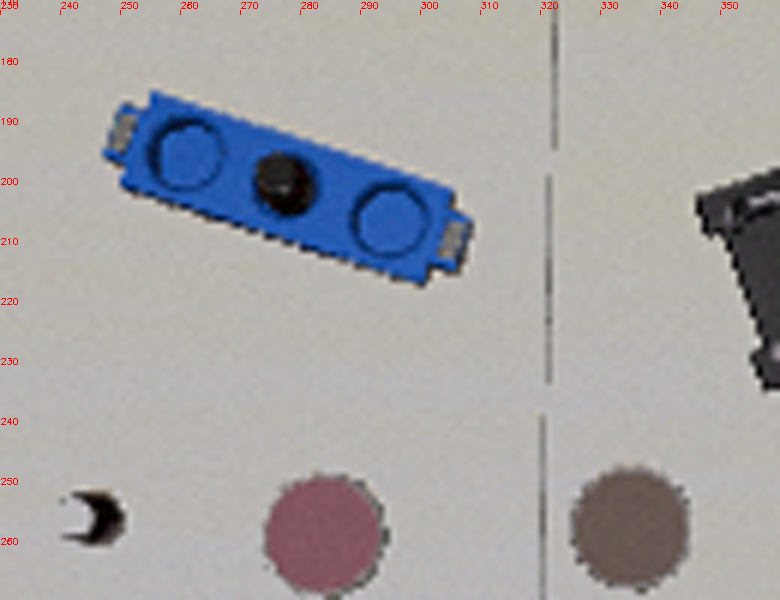

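View pics/ct2.png

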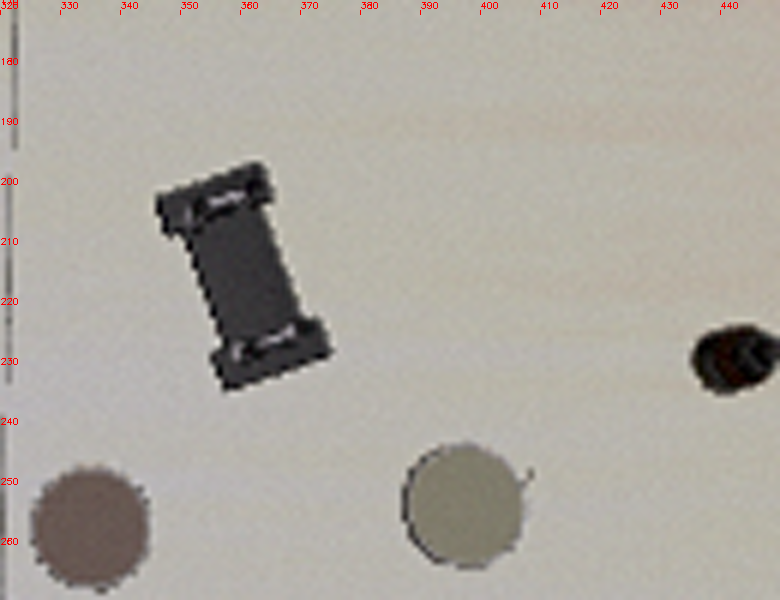

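View pics/cs1.png

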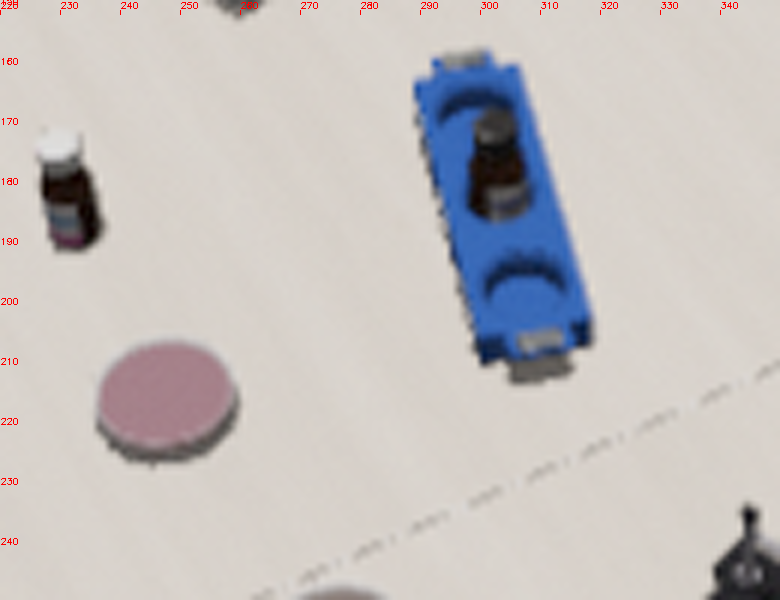

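View pics/cs2.png

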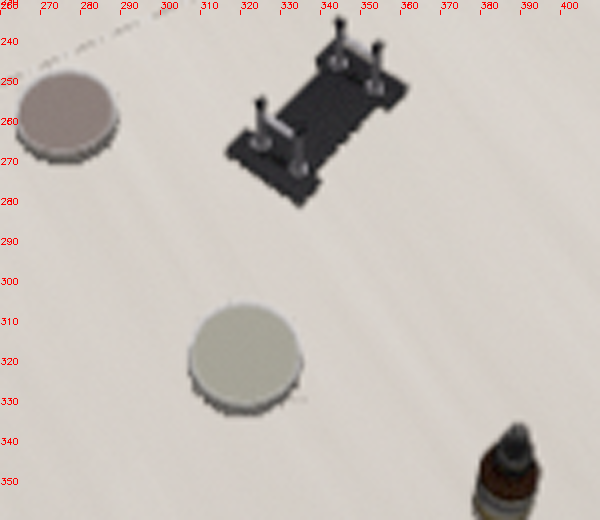

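```bash
cat >> h.py <<'E'
import pickle
E
python3 - <<'E'
from h import *
t=pickle.load(open("top0.pkl","rb"));s=pickle.load(open("scene0.pkl","rb"))
def blob(d,u,v,r,th=25):
    im=d["img"].astype(float); bg=np.median(np.concatenate([im[v-r,u-r:u+r],im[v+r,u-r:u+r]]),0)
    m=np.abs(im[v-r:v+r,u-r:u+r]-bg).max(2)>th
    n,l,st,c=cv2.connectedComponentsWithStats(m.astype(np.uint8)); i=1+np.argmax(st[1:,4])
    return c[i]+[u-r,v-r],st[i]
for n,a,b in(("pink",(284,259),(248,217)),("brown",(335,258),(276,259)),("cream",(397,254),(321,319))):
    ca,sa=blob(t,*a,16);cb,sb=blob(s,*b,22)
    print(n,ca,sa[2:],ray(t,*ca,.006).round(4),cb,sb[2:],ray(s,*cb,.006).round(4), "depthz", t["depth"][a[1],a[0]])
p=lambda d,u,v,z:print(d,ray({'t':t,'s':s}[d],u,v,z).round(4))
print("wells");p('t',260.8,195.3,.02);p('t',294,206.4,.02);p('s',298,171,.02) 
print("rack body corners top")
C=[ray(t,u,v,.02) for u,v in((255,185),(304.5,202),(300,217),(250,201.5))];print(np.round(C,4),np.mean(C,0).round(4))
print("tabs");p('t',249.5,192,.02);p('t',305,210,.02)
print("carrier corners");C=[ray(t,u,v,.008) for u,v in((346,203),(363.5,197),(375,228),(357,235))];print(np.round(C,4),np.mean(C,0).round(4))
C=[ray(s,u,v,.008) for u,v in((316.5,268),(335,280.5),(361.5,252.5),(343,240))];print(np.round(C,4),np.mean(C,0).round(4))
print("white cap top");p('s',230,172.5,.059);p('t',242.5,256.5,.055)
print("dropper tip");p('s',389,337,.084)
print("black cap");p('t',278,199.5,.061)
E
```

```text
pink [283.82848837 258.68313953] [ 21  22 344] [0.4389 0.1044 0.006 ] [247.21980676 217.00966184] [ 24  21 414] [0.4367 0.1005 0.006 ] depthz 1.1363617
brown [334.70326409 257.5578635 ] [ 20  22 337] [ 0.4464 -0.0521  0.006 ] [276.12948207 259.48207171] [ 26  24 502] [ 0.4444 -0.0564  0.006 ] depthz 1.1335958
cream [396.85344828 253.82471264] [ 22  21 348] [ 0.4627 -0.2431  0.006 ] [320.73404255 320.08206687] [ 29  29 658] [ 0.4601 -0.2478  0.006 ] depthz 1.1325921
wells
t [0.6326 0.1824 0.02  ]
t [0.6002 0.0777 0.02  ]
s [0.6239 0.1713 0.02  ]
rack body corners top
[[0.6647 0.2021 0.02  ]
 [0.6148 0.0455 0.02  ]
 [0.5677 0.058  0.02  ]
 [0.6122 0.2151 0.02  ]] [0.6149 0.1302 0.02  ]
tabs
t [0.6421 0.2182 0.02  ]
t [0.5898 0.0432 0.02  ]
carrier corners
[[ 0.6166 -0.0841  0.008 ]
 [ 0.637  -0.1388  0.008 ]
 [ 0.5404 -0.1753  0.008 ]
 [ 0.5173 -0.1197  0.008 ]] [ 0.5778 -0.1295  0.008 ]
[[ 0.5168 -0.1271  0.008 ]
 [ 0.5374 -0.1783  0.008 ]
 [ 0.6334 -0.1425  0.008 ]
 [ 0.614  -0.0881  0.008 ]] [ 0.5754 -0.134   0.008 ]
white cap top
s [0.4469 0.2221 0.059 ]
t [0.4427 0.222  0.055 ]
dropper tip
s [ 0.5395 -0.3786  0.084 ]
black cap
t [0.6145 0.1233 0.061 ]
```

```bash
cat >> h.py <<'E'
def st():
    o=observe(); M=R.from_euler('xyz',o["tool_rot"],degrees=True).as_matrix(); return o,M
def go(x,y,z,jaw=None):
    """print total shift in tool axes, and yaw to bring tool z to angle jaw(deg mod 180), shift expressed in axes after turn"""
    o,M=st(); p=o["eef_pos"]; a=np.degrees(np.arctan2(M[1,2],M[0,2]))
    yw=0
    if jaw is not None:
        # positive yaw about tool x (down)
        Mt=M@R.from_euler('x',10,degrees=True).as_matrix(); s=np.sign((np.degrees(np.arctan2(Mt[1,2],Mt[0,2]))-a+180)%360-180)
        d=(jaw-a+90)%180-90; yw=d*s
    d=np.array([x,y,z])-p
    print("t%.2f"%o["clock"],"pos",p.round(4),"zang %.2f"%a,"w %.4f"%o["gripper_width"],"F",o["contact_force"].round(1),"q6 %.1f"%o["q"][5])
    print(" shift pre-turn axes",(M.T@d).round(4)," yaw %.2f"%yw," post-turn axes",((M@R.from_euler('x',yw,degrees=True).as_matrix()).T@d).round(4))
E
python3 - <<'E'
from h import *
o,M=st();print(M.round(3))
go(.438,.1025,.15,110.2)
E
```

```text
[[-0.     0.964  0.268]
 [ 0.002  0.268 -0.964]
 [-1.     0.    -0.002]]
t0.10 pos [ 0.1671 -0.6017  0.2411] zang -74.48 w 0.0855 F [ 0.6 -0.6 -0.2] q6 -6.8
 shift pre-turn axes [ 0.0924  0.4494 -0.6059]  yaw -4.68  post-turn axes [ 0.0924  0.4973 -0.5671]
```

Emit:
send_rows --moves '[{"yaw": -4.7, "gripper": 0}, {"y": 0.033, "z": -0.0375}, {"y": 0.033, "z": -0.0375}, {"y": 0.033, "z": -0.0375}, {"y": 0.033, "z": -0.0375}]' --squeeze 25

```text
invalid input
```

Emit:
send_rows --moves '[{"y": 0.033, "z": -0.0375}, {"y": 0.033, "z": -0.0375}, {"y": 0.033, "z": -0.0375}, {"y": 0.033, "z": -0.0375}, {"y": 0.033, "z": -0.0375}]'

```text
invalid input
```

Emit:
send_rows --moves '[{"y": 0.033, "z": -0.0375}, {"y": 0.033, "z": -0.0375}, {"y": 0.033, "z": -0.0375}, {"y": 0.033, "z": -0.0375}, {"x": 0.03, "y": 0.033, "z": -0.0375}]'

```text
invalid input
```

Run:
```python
from h import *
go(.438,.1025,.07,110.2)
for n in("scene","top"):
    d=cam(n); o,M=st(); u=proj(d,o["eef_pos"]+M[:,0]*.011); print(n,u)
    pickle.dump(d,open(n+"1.pkl","wb"))
    k=5;u0,v0=int(u[0])-60,int(u[1])-50;c=cv2.resize(d["img"][v0:v0+110,u0:u0+120],None,fx=k,fy=k,interpolation=cv2.INTER_CUBIC)
    cv2.drawMarker(c,(int((u[0]-u0+.5)*k),int((u[1]-v0+.5)*k)),(0,255,0),0,14,1)
    cv2.imwrite(f"pics/{n}1.png",c)
```

```text
t0.10 pos [ 0.1671 -0.6017  0.2411] zang -74.48 w 0.0855 F [ 0.6 -0.6 -0.2] q6 -6.8
 shift pre-turn axes [ 0.1724  0.4494 -0.6057]  yaw -4.68  post-turn axes [ 0.1724  0.4973 -0.567 ]
scene (np.float64(249.86740101179257), np.float64(588.7067272894102))Traceback (most recent call last):
  File "<stdin>", line 6, in <module>
cv2.error: OpenCV(4.12.0) /io/opencv/modules/imgproc/src/resize.cpp:4208: error: (-215:Assertion failed) !ssize.empty() in function 'resize'
```

Emit:
send_rows --moves '[{"gripper": 0, "x": 0, "y": 0, "z": 0, "yaw": -4.7}, {"gripper": 0, "x": 0, "y": 0.033, "z": -0.0375, "yaw": 0}, {"gripper": 0, "x": 0, "y": 0.033, "z": -0.0375, "yaw": 0}, {"gripper": 0, "x": 0, "y": 0.033, "z": -0.0375, "yaw": 0}, {"gripper": 0, "x": 0, "y": 0.033, "z": -0.0375, "yaw": 0}]' --squeeze 25

```text
clock: 0.65
eef_pos: [0.2395, -0.4139, 0.2417]
tool_rot: [162.2, 89.9, 92.4]
contact_force: [0.8, 0.0, 0.2]
gripper_width: 0.0853
```

Emit:
send_rows --moves '[{"gripper": 0, "x": 0, "y": 0.033, "z": -0.0375, "yaw": 0}, {"gripper": 0, "x": 0, "y": 0.033, "z": -0.0375, "yaw": 0}, {"gripper": 0, "x": 0, "y": 0.033, "z": -0.0375, "yaw": 0}, {"gripper": 0, "x": 0, "y": 0.033, "z": -0.0375, "yaw": 0}, {"gripper": 0, "x": 0, "y": 0.033, "z": -0.0375, "yaw": 0}]'

```text
clock: 1.15
eef_pos: [0.3293, -0.181, 0.2421]
tool_rot: [44.1, 90.0, -25.7]
contact_force: [1.6, -0.3, 0.2]
gripper_width: 0.0858
```

Emit:
send_rows --moves '[{"gripper": 0, "x": 0, "y": 0.033, "z": -0.0375, "yaw": 0}, {"gripper": 0, "x": 0, "y": 0.033, "z": -0.0375, "yaw": 0}, {"gripper": 0, "x": 0.03, "y": 0.033, "z": -0.0375, "yaw": 0}, {"gripper": 0, "x": 0.03, "y": 0.033, "z": -0.0375, "yaw": 0}, {"gripper": 0, "x": 0.04, "y": 0.0, "z": 0.0, "yaw": 0}]'

```text
clock: 1.65
eef_pos: [0.3984, -0.0057, 0.152]
tool_rot: [74.0, 89.7, 4.7]
contact_force: [0.7, -0.0, -0.5]
gripper_width: 0.0857
```

```bash
cat >> h.py <<'E'
def look(tag,extra=0.011,names=("scene","top"),p=None,k=5,w=120,h=110):
    for n in names:
        d=cam(n); o,M=st(); u=proj(d,o["eef_pos"]+M[:,0]*extra if p is None else p); print(n,u)
        pickle.dump(d,open(f"{n}{tag}.pkl","wb"))
        u0,v0=max(0,int(u[0])-w//2),max(0,int(u[1])-h//2);c=cv2.resize(d["img"][v0:v0+h,u0:u0+w],None,fx=k,fy=k,interpolation=cv2.INTER_CUBIC)
        print("crop origin",u0,v0)
        if p is None: cv2.drawMarker(c,(int((u[0]-u0+.5)*k),int((u[1]-v0+.5)*k)),(0,255,0),0,14,1)
        cv2.imwrite(f"pics/{n}{tag}.png",c)
E
python3 - <<'E'
from h import *
go(.438,.1025,.07,110.2)
look("1")
E
```

```text
t1.65 pos [ 0.3984 -0.0057  0.152 ] zang -69.32 w 0.0857 F [ 0.7 -0.  -0.5] q6 57.7
 shift pre-turn axes [ 0.0823  0.0749 -0.0874]  yaw 0.48  post-turn axes [ 0.0823  0.0741 -0.088 ]
scene (np.float64(240.75808850130818), np.float64(221.22730803719642))
crop origin 180 166
top (np.float64(319.63771602414033), np.float64(277.52129177265346))
crop origin 259 222
```

View pics/scene1.png

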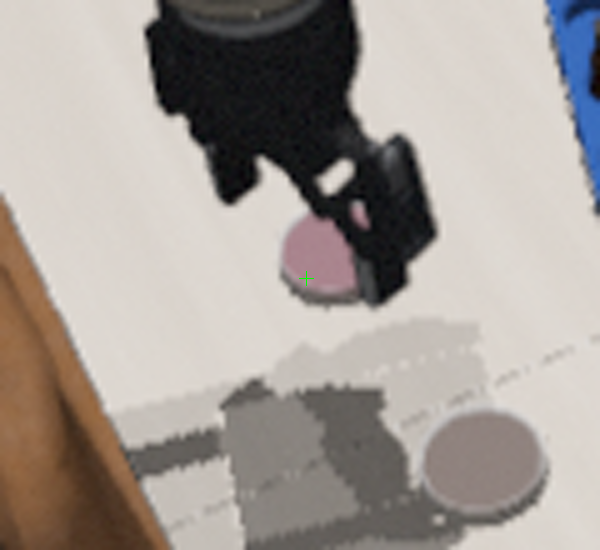

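View pics/top1.png

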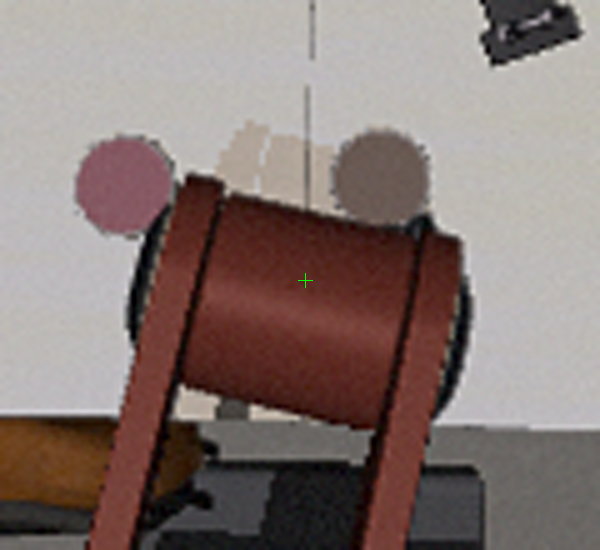

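Emit:
send_rows --moves '[{"gripper": 0, "x": 0, "y": 0.025, "z": -0.029, "yaw": 0}, {"gripper": 0, "x": 0, "y": 0.025, "z": -0.029, "yaw": 0}, {"gripper": 0, "x": 0, "y": 0.025, "z": -0.029, "yaw": 0}, {"gripper": 0, "x": 0, "y": 0, "z": 0, "yaw": -8.1}, {"gripper": 0, "x": 0.0, "y": 0.0, "z": 0.0, "yaw": -8.1}]'

```text
clock: 2.25
eef_pos: [0.4376, 0.0979, 0.1529]
tool_rot: [50.2, 89.9, -3.0]
contact_force: [-0.3, 0.9, -0.4]
gripper_width: 0.0854
```

Emit:
send_rows --moves '[{"gripper": 0, "x": 0.02, "y": 0, "z": 0, "yaw": -8.1}, {"gripper": 0, "x": 0.02, "y": 0, "z": 0, "yaw": -8.1}, {"gripper": 0, "x": 0.02, "y": 0, "z": 0, "yaw": -8.1}, {"gripper": 0, "x": 0.02, "y": 0, "z": 0, "yaw": -8.1}, {"gripper": 0, "x": 0, "y": 0, "z": 0, "yaw": -8.1}]'

```text
clock: 2.75
eef_pos: [0.4354, 0.0965, 0.0696]
tool_rot: [-162.1, 89.8, -175.0]
contact_force: [-0.1, -0.2, -0.4]
gripper_width: 0.0854
```

Emit:
send_rows --moves '[{"gripper": 0, "x": 0, "y": 0, "z": 0, "yaw": -8.1}, {"gripper": 0, "x": 0, "y": 0, "z": 0, "yaw": -8.1}, {"gripper": 0, "x": 0, "y": 0, "z": 0, "yaw": -8.1}, {"gripper": 0, "x": 0, "y": 0, "z": 0, "yaw": -8.1}]'

```text
clock: 3.15
eef_pos: [0.4379, 0.0967, 0.0728]
tool_rot: [-21.7, 89.9, -2.2]
contact_force: [0.5, -0.8, -0.1]
gripper_width: 0.0855
```

Run:
```python
from h import *
go(.438,.1025,.012,20.2)
look("2",-.002,("scene",))
```

```text
t3.15 pos [0.4379 0.0967 0.0728] zang 19.51 w 0.0855 F [ 0.5 -0.8 -0.1] q6 -16.6
 shift pre-turn axes [0.0608 0.0055 0.0019]  yaw -0.69  post-turn axes [0.0608 0.0055 0.002 ]
scene (np.float64(244.64787825477237), np.float64(200.39379791592904))
crop origin 184 145
```

View pics/scene2.png

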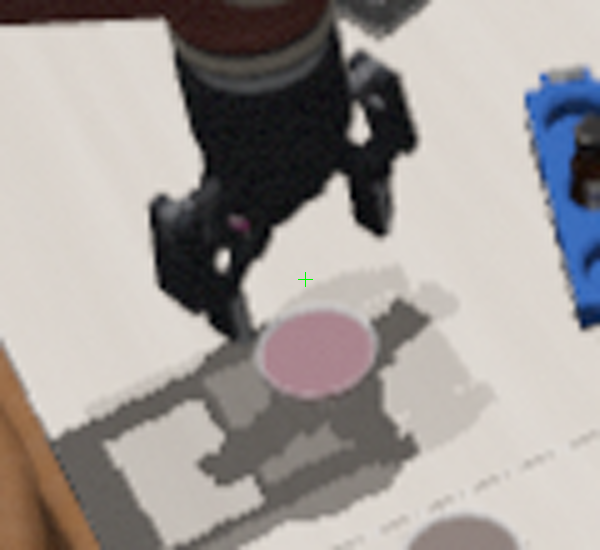

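Emit:
send_rows --moves '[{"gripper": 0, "x": 0.03, "y": 0.0055, "z": 0.001, "yaw": -0.7}, {"gripper": 0, "x": 0.02, "y": 0, "z": 0, "yaw": 0}, {"gripper": 0, "x": 0.01, "y": 0, "z": 0, "yaw": 0}, {"gripper": 90, "x": 0, "y": 0, "z": 0, "yaw": 0}, {"gripper": 90, "x": 0, "y": 0, "z": 0, "yaw": 0}]' --squeeze 20

```text
clock: 3.7
eef_pos: [0.4367, 0.103, 0.012]
tool_rot: [-16.2, 89.9, 3.8]
contact_force: [1.1, -0.2, 2.7]
gripper_width: 0.0591
```

Run:
```python
from h import *
go(.438,.1025,.012,20.2)
look("3",0.005,("scene",))
go(.438,.1025,.012,20.2)
```

```text
t3.70 pos [0.4367 0.103  0.012 ] zang 19.93 w 0.0591 F [ 1.1 -0.2  2.7] q6 -16.2
 shift pre-turn axes [-0.     -0.0009  0.001 ]  yaw -0.27  post-turn axes [-0.    -0.001  0.001]
scene (np.float64(246.8657631592825), np.float64(215.9305305781783))
crop origin 186 160
t3.75 pos [0.437  0.1031 0.0125] zang 19.95 w 0.0582 F [ 0.4  0.3 -0.8] q6 -16.2
 shift pre-turn axes [ 0.0005 -0.0009  0.0007]  yaw -0.25  post-turn axes [ 0.0005 -0.0009  0.0007]
```

View pics/scene3.png

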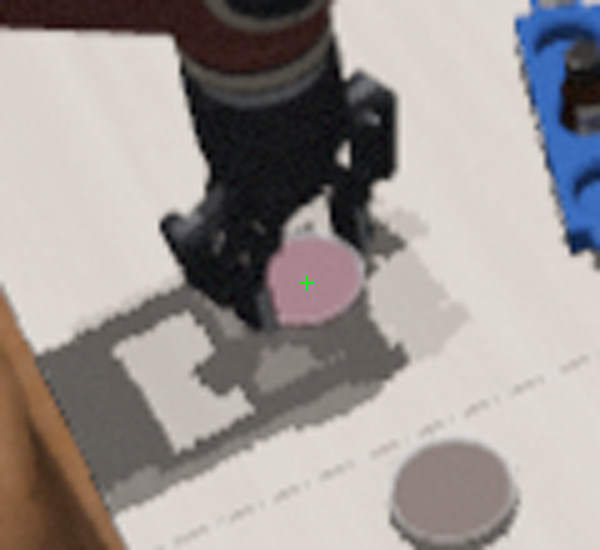

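Emit:
send_rows --moves '[{"gripper": 140, "x": 0, "y": 0, "z": 0, "yaw": 0}, {"gripper": 140, "x": 0, "y": 0, "z": 0, "yaw": 0}, {"gripper": 140, "x": 0, "y": 0, "z": 0, "yaw": 0}]'

```text
clock: 4.05
eef_pos: [0.4371, 0.1033, 0.0123]
tool_rot: [-24.0, 89.8, -4.0]
contact_force: [0.6, -0.9, 5.5]
gripper_width: 0.0578
```

Run:
```python
from h import *
go(.438,.1025,.012,20.2)
d=cam("scene")
go(.438,.1025,.012,20.2)
d=cam("scene")
go(.438,.1025,.012,20.2)
```

```text
t4.05 pos [0.4371 0.1033 0.0123] zang 20.01 w 0.0578 F [ 0.6 -0.9  5.5] q6 -16.2
 shift pre-turn axes [ 0.0003 -0.0011  0.0006]  yaw -0.19  post-turn axes [ 0.0003 -0.0011  0.0006]
t4.10 pos [0.4371 0.1033 0.0123] zang 20.01 w 0.0572 F [ 0.1 -1.4  6. ] q6 -16.2
 shift pre-turn axes [ 0.0003 -0.0011  0.0006]  yaw -0.19  post-turn axes [ 0.0003 -0.0011  0.0006]
t4.15 pos [0.437  0.1033 0.0123] zang 20.01 w 0.0578 F [-0.2 -1.7  6.7] q6 -16.2
 shift pre-turn axes [ 0.0003 -0.0011  0.0006]  yaw -0.19  post-turn axes [ 0.0003 -0.0011  0.0006]
```

Emit:
send_rows --moves '[{"gripper": 0, "x": -0.002, "y": 0, "z": 0, "yaw": 0}, {"gripper": 0, "x": 0, "y": 0, "z": 0, "yaw": 0}, {"gripper": 0, "x": 0, "y": 0, "z": 0, "yaw": 6}, {"gripper": 0, "x": 0, "y": 0, "z": 0, "yaw": 8.4}, {"gripper": 0, "x": 0, "y": 0, "z": 0, "yaw": 8.4}]'

```text
clock: 4.65
eef_pos: [0.4351, 0.1034, 0.0124]
tool_rot: [177.2, 89.9, 174.0]
contact_force: [-0.6, -0.8, -0.0]
gripper_width: 0.0856
```

Emit:
send_rows --moves '[{"gripper": 0, "x": 0, "y": 0, "z": 0, "yaw": 8.4}, {"gripper": 0, "x": 0, "y": 0, "z": 0, "yaw": 8.4}, {"gripper": 0, "x": 0, "y": 0, "z": 0, "yaw": 8.4}, {"gripper": 0, "x": 0, "y": 0, "z": 0, "yaw": 8.4}, {"gripper": 0, "x": 0, "y": 0, "z": 0, "yaw": 8.4}]'

```text
clock: 5.15
eef_pos: [0.4351, 0.1034, 0.0124]
tool_rot: [-139.6, 89.9, 175.3]
contact_force: [0.6, -0.6, 0.3]
gripper_width: 0.0853
```

Emit:
send_rows --moves '[{"gripper": 0, "x": 0, "y": 0, "z": 0, "yaw": 8.4}, {"gripper": 0, "x": 0, "y": 0, "z": 0, "yaw": 8.4}, {"gripper": 0, "x": 0, "y": 0, "z": 0, "yaw": 8.4}, {"gripper": 140, "x": 0, "y": 0, "z": 0, "yaw": 0}, {"gripper": 140, "x": 0, "y": 0, "z": 0, "yaw": 0}]'

```text
clock: 5.65
eef_pos: [0.4353, 0.1034, 0.0126]
tool_rot: [-110.7, 90.0, 179.5]
contact_force: [-0.6, -0.4, 7.3]
gripper_width: 0.0587
```

Emit:
send_rows --moves '[{"gripper": 140, "x": 0, "y": 0, "z": 0, "yaw": 0}, {"gripper": 140, "x": 0, "y": 0, "z": 0, "yaw": 0}]'

```text
clock: 5.85
eef_pos: [0.4356, 0.1034, 0.0129]
tool_rot: [-135.7, 90.0, 154.4]
contact_force: [-0.7, 0.0, 2.6]
gripper_width: 0.0581
```

Run:
```python
from h import *
look("4",0.005,("scene",))
go(.438,.1025,.012,110.2)
```

```text
scene (np.float64(246.3036358243957), np.float64(215.95562780227417))
crop origin 186 160
t5.90 pos [0.4356 0.1034 0.0129] zang -69.93 w 0.0583 F [-2.1 -0.2  1.9] q6 73.7
 shift pre-turn axes [0.0009 0.0019 0.0017]  yaw -0.13  post-turn axes [0.0009 0.0019 0.0017]
```

View pics/scene4.png

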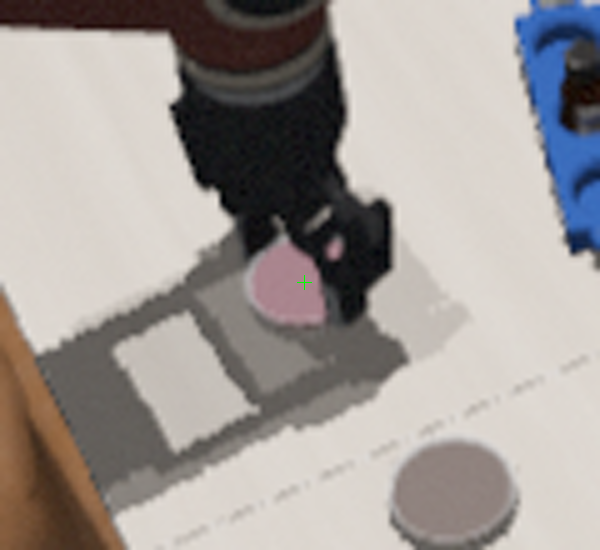

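Emit:
send_rows --moves '[{"gripper": 140, "x": -0.02, "y": 0, "z": 0, "yaw": 0}, {"gripper": 140, "x": -0.04, "y": 0, "z": 0, "yaw": 0}, {"gripper": 140, "x": -0.04, "y": 0, "z": 0, "yaw": 0}, {"gripper": 140, "x": 0, "y": 0, "z": 0, "yaw": 0}]'

```text
clock: 6.3
eef_pos: [0.4399, 0.1037, 0.1191]
tool_rot: [74.0, 89.3, 4.0]
contact_force: [1.1, -1.3, 0.7]
gripper_width: 0.058
```

Run:
```python
from h import *
go(.5756-.0011,-.1304-.0004,.110,110.5)
look("5",0.008,("scene",))
```

```text
t6.30 pos [0.4399 0.1037 0.1191] zang -69.94 w 0.0580 F [ 1.1 -1.3  0.7] q6 73.8
 shift pre-turn axes [0.0106 0.0459 0.2664]  yaw -0.44  post-turn axes [0.0106 0.0438 0.2667]
scene (np.float64(241.81186224101225), np.float64(189.4779051573581))
crop origin 181 134
```

View pics/scene5.png

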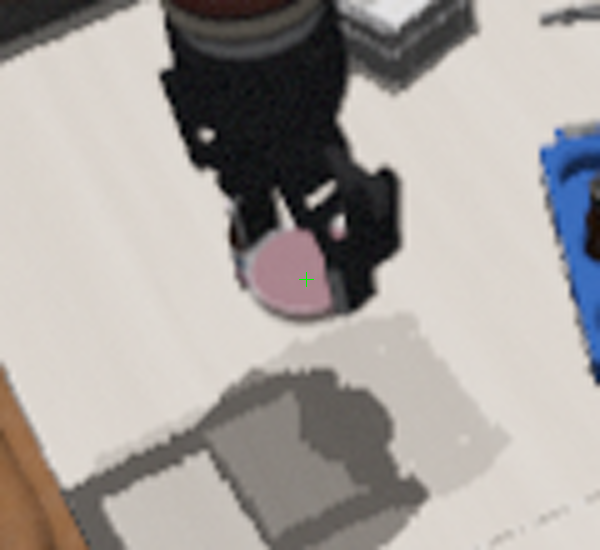

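Emit:
send_rows --moves '[{"gripper": 140, "x": 0, "y": 0.0076, "z": 0.0444, "yaw": 0}, {"gripper": 140, "x": 0, "y": 0.0076, "z": 0.0444, "yaw": 0}, {"gripper": 140, "x": 0, "y": 0.0076, "z": 0.0444, "yaw": 0}, {"gripper": 140, "x": 0, "y": 0.0076, "z": 0.0444, "yaw": 0}, {"gripper": 140, "x": 0, "y": 0.0076, "z": 0.0444, "yaw": 0}]'

```text
clock: 6.85
eef_pos: [0.547, -0.0936, 0.1107]
tool_rot: [-131.5, 89.8, 158.6]
contact_force: [1.3, 0.4, 0.7]
gripper_width: 0.0581
```

Emit:
send_rows --moves '[{"gripper": 140, "x": 0, "y": 0.0076, "z": 0.0444, "yaw": -0.4}, {"gripper": 140, "x": 0, "y": 0, "z": 0, "yaw": 0}, {"gripper": 140, "x": 0, "y": 0, "z": 0, "yaw": 0}]'

```text
clock: 7.15
eef_pos: [0.5688, -0.1317, 0.1107]
tool_rot: [-136.3, 89.8, 154.0]
contact_force: [0.1, 0.5, 0.4]
gripper_width: 0.0582
```

Run:
```python
from h import *
go(.5756-.0011,-.1304-.0004,.022,110.5)
print(observe()["tool_rot"])
look("6",0.008,("scene","top"))
```

```text
t7.15 pos [ 0.5688 -0.1317  0.1107] zang -69.67 w 0.0582 F [0.1 0.5 0.4] q6 49.3
 shift pre-turn axes [0.0887 0.0059 0.0014]  yaw -0.17  post-turn axes [0.0887 0.0059 0.0014]
[-136.29185749   89.79620215  154.03992013]
scene (np.float64(336.7534967270641), np.float64(236.43290038113793))
crop origin 276 181
top (np.float64(364.09095948027294), np.float64(215.3542222756952))
crop origin 304 160
```

View pics/scene6.png

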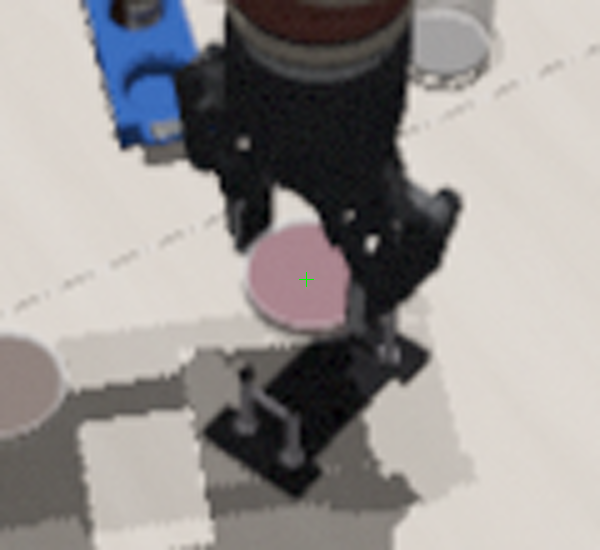

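Emit:
send_rows --moves '[{"gripper": 140, "x": 0.0, "y": 0.006, "z": 0.0014, "yaw": 0}, {"gripper": 140, "x": 0.01, "y": 0, "z": 0, "yaw": 0}, {"gripper": 140, "x": 0, "y": 0, "z": 0, "yaw": 0}]'

```text
clock: 7.55
eef_pos: [0.5747, -0.1294, 0.1011]
tool_rot: [-130.7, 89.8, 159.8]
contact_force: [-1.0, 0.1, -0.5]
gripper_width: 0.0582
```

Run:
```python
from h import *
go(.5756-.0011,-.1304-.0004,.022,110.5)
look("7",0.008,("scene",))
```

```text
t7.55 pos [ 0.5747 -0.1294  0.1011] zang -69.51 w 0.0582 F [-1.   0.1 -0.5] q6 49.6
 shift pre-turn axes [ 0.0791 -0.0005  0.0014]  yaw -0.01  post-turn axes [ 0.0791 -0.0005  0.0014]
scene (np.float64(338.8376560742731), np.float64(237.41097311141993))
crop origin 278 182
```

View pics/scene7.png

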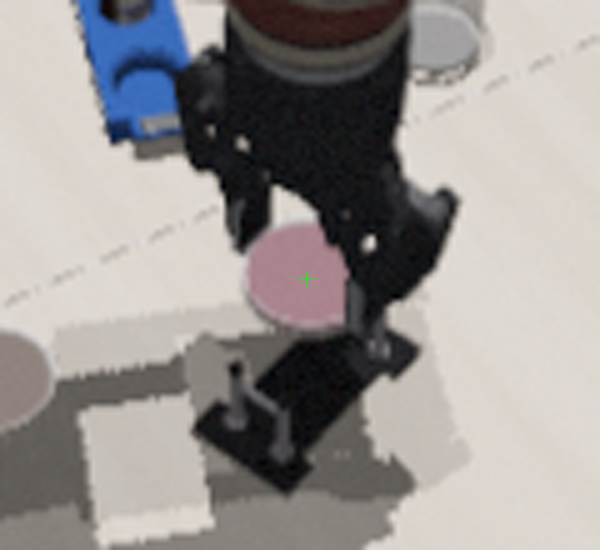

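Emit:
send_rows --moves '[{"gripper": 140, "x": 0.02, "y": 0, "z": 0.0014, "yaw": 0}, {"gripper": 140, "x": 0.02, "y": 0, "z": 0, "yaw": 0}, {"gripper": 140, "x": 0.015, "y": 0, "z": 0, "yaw": 0}, {"gripper": 140, "x": 0.015, "y": 0, "z": 0, "yaw": 0}, {"gripper": 140, "x": 0, "y": 0, "z": 0, "yaw": 0}]'

```text
clock: 8.1
eef_pos: [0.5744, -0.1311, 0.0301]
tool_rot: [-130.6, 89.7, 159.8]
contact_force: [0.4, 0.4, -0.5]
gripper_width: 0.0583
```

Run:
```python
from h import *
go(.5756-.0011,-.1304-.0004,.022,110.5)
look("8",0.008,("scene",))
```

```text
t8.10 pos [ 0.5744 -0.1311  0.0301] zang -69.58 w 0.0583 F [ 0.4  0.4 -0.5] q6 49.5
 shift pre-turn axes [ 0.0081  0.0002 -0.0002]  yaw -0.08  post-turn axes [ 0.0081  0.0002 -0.0002]
scene (np.float64(338.78768575734205), np.float64(255.4452923766895))
crop origin 278 200
```

View pics/scene8.png

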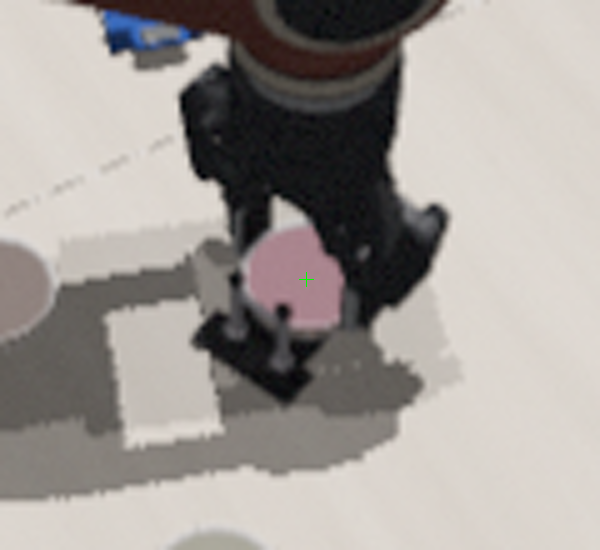

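Emit:
send_rows --moves '[{"gripper": 140, "x": 0.005, "y": 0, "z": 0, "yaw": 0}, {"gripper": 140, "x": 0.004, "y": 0, "z": 0, "yaw": 0}, {"gripper": 140, "x": 0, "y": 0, "z": 0, "yaw": 0}]'

```text
clock: 8.45
eef_pos: [0.5763, -0.1319, 0.0238]
tool_rot: [-164.3, 90.0, 126.2]
contact_force: [0.2, -0.6, 0.1]
gripper_width: 0.0584
```

Emit:
send_rows --moves '[{"gripper": 140, "x": 0.001, "y": 0, "z": 0, "yaw": 0}, {"gripper": 140, "x": 0, "y": 0, "z": 0, "yaw": 0}]'

```text
clock: 8.65
eef_pos: [0.5764, -0.132, 0.0231]
tool_rot: [48.9, 90.0, -20.7]
contact_force: [-1.1, 1.2, -0.6]
gripper_width: 0.058
```

Run:
```python
from h import *
go(.5756-.0011,-.1304-.0004,.0205,110.5)
o=observe();print(o["tool_rot"],o["joint_torque"].round(1),o["moment"].round(2))
look("9",0.008,("scene",))
go(.5756-.0011,-.1304-.0004,.0205,110.5)
```

```text
t8.65 pos [ 0.5764 -0.132   0.0231] zang -69.59 w 0.0580 F [-1.1  1.2 -0.6] q6 49.5
 shift pre-turn axes [ 0.0025 -0.0014 -0.0017]  yaw -0.09  post-turn axes [ 0.0025 -0.0014 -0.0017]
[ 48.91071181  89.97532115 -20.67691458] [ -0. -40. -31.   0.  -0.   0.] [-0.02 -0.02 -0.07]
scene (np.float64(339.1746273863291), np.float64(257.4046744366208))
crop origin 279 202
t8.70 pos [ 0.5764 -0.1319  0.023 ] zang -69.59 w 0.0583 F [-0.   0.1  0.4] q6 49.5
 shift pre-turn axes [ 0.0025 -0.0014 -0.0017]  yaw -0.09  post-turn axes [ 0.0025 -0.0014 -0.0017]
```

View pics/scene9.png

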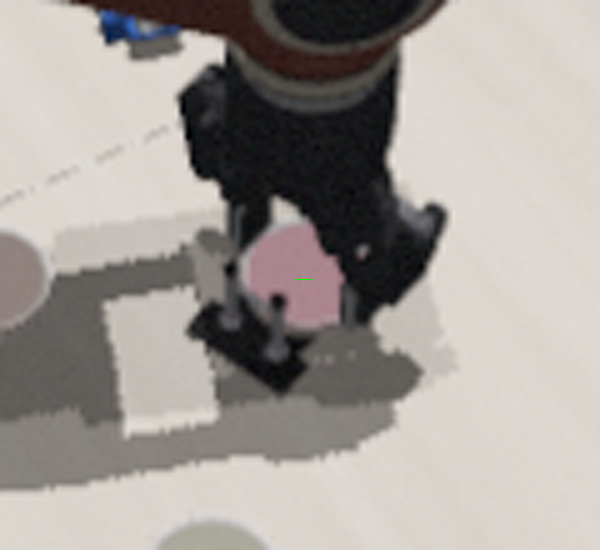

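Emit:
send_rows --moves '[{"gripper": 140, "x": 0.002, "y": -0.0014, "z": -0.0015, "yaw": 0}, {"gripper": 140, "x": 0.001, "y": 0, "z": 0, "yaw": 0}, {"gripper": 140, "x": 0, "y": 0, "z": 0, "yaw": 0}]'

```text
clock: 9.0
eef_pos: [0.5746, -0.131, 0.0209]
tool_rot: [-32.9, 90.0, -102.5]
contact_force: [-3.0, 0.1, 6.2]
gripper_width: 0.0581
```

Emit:
send_rows --moves '[{"gripper": 0, "x": 0, "y": 0, "z": 0, "yaw": 0}, {"gripper": 0, "x": 0, "y": 0, "z": 0, "yaw": 0}, {"gripper": 0, "x": -0.02, "y": 0, "z": 0, "yaw": 0}, {"gripper": 0, "x": -0.04, "y": 0, "z": 0, "yaw": 0}, {"gripper": 0, "x": -0.04, "y": 0, "z": 0, "yaw": 0}]'

```text
clock: 9.5
eef_pos: [0.5733, -0.1305, 0.1194]
tool_rot: [-131.1, 89.8, 159.3]
contact_force: [0.4, -0.3, 0.5]
gripper_width: 0.0857
```

Run:
```python
from h import *
go(.4444,-.0529,.12,110.2)
```

```text
t9.50 pos [ 0.5733 -0.1305  0.1194] zang -69.59 w 0.0857 F [ 0.4 -0.3  0.5] q6 49.5
 shift pre-turn axes [-1.000e-04 -9.370e-02 -1.177e-01]  yaw 0.21  post-turn axes [-1.000e-04 -9.410e-02 -1.174e-01]
```

Emit:
send_rows --moves '[{"gripper": 0, "x": 0, "y": -0.0235, "z": -0.0294, "yaw": 0}, {"gripper": 0, "x": 0, "y": -0.0235, "z": -0.0294, "yaw": 0}, {"gripper": 0, "x": 0, "y": -0.0235, "z": -0.0294, "yaw": 0}, {"gripper": 0, "x": 0.02, "y": -0.0235, "z": -0.0294, "yaw": 0}, {"gripper": 0, "x": 0.02, "y": 0, "z": 0, "yaw": 0}]'

```text
clock: 10.0
eef_pos: [0.4415, -0.0514, 0.078]
tool_rot: [-135.9, 89.9, 154.6]
contact_force: [0.6, 0.0, 0.1]
gripper_width: 0.0853
```

Emit:
send_rows --moves '[{"gripper": 0, "x": 0.02, "y": 0, "z": 0, "yaw": 0}, {"gripper": 0, "x": 0, "y": 0, "z": 0, "yaw": 0}]'

```text
clock: 10.2
eef_pos: [0.4425, -0.0526, 0.0568]
tool_rot: [-126.9, 89.6, 163.6]
contact_force: [-0.2, 0.2, 0.6]
gripper_width: 0.0854
```

Run:
```python
from h import *
go(.4444,-.0529,.0135,110.2)
look("10",-0.002,("scene",),w=150)
```

```text
t10.20 pos [ 0.4425 -0.0526  0.0568] zang -69.57 w 0.0854 F [-0.2  0.2  0.6] q6 53.2
 shift pre-turn axes [0.0433 0.0019 0.0011]  yaw 0.23  post-turn axes [0.0433 0.0019 0.0011]
scene (np.float64(273.376397633807), np.float64(245.4042291683137))
crop origin 198 190
```

View pics/scene10.png

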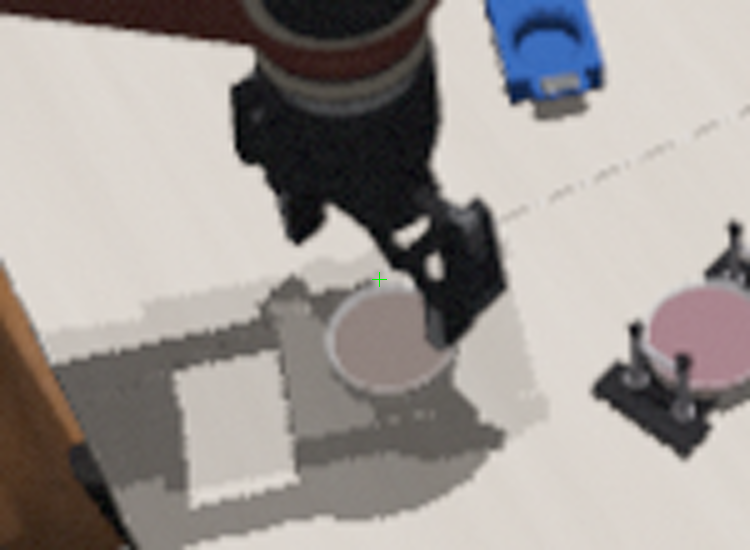

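Pink sits level between the posts at about (338,256), and the open jaws straddle brown. Next I'll lower onto brown and grip it.

Emit:
send_rows --moves '[{"gripper": 0, "x": 0.02, "y": 0.0019, "z": 0.001, "yaw": 0}, {"gripper": 0, "x": 0.013, "y": 0, "z": 0, "yaw": 0}, {"gripper": 0, "x": 0.01, "y": 0, "z": 0, "yaw": 0}, {"gripper": 0, "x": 0, "y": 0, "z": 0, "yaw": 0}]'

```text
clock: 10.65
eef_pos: [0.4464, -0.0536, 0.0155]
tool_rot: [-126.1, 89.8, 164.3]
contact_force: [-0.6, -1.0, -0.3]
gripper_width: 0.0852
```

Run:
```python
from h import *
go(.4444,-.0529,.0130,110.2)
```

```text
t10.65 pos [ 0.4464 -0.0536  0.0155] zang -69.59 w 0.0852 F [-0.6 -1.  -0.3] q6 53.3
 shift pre-turn axes [ 0.0025 -0.0016 -0.0013]  yaw 0.21  post-turn axes [ 0.0025 -0.0016 -0.0013]
```

Emit:
send_rows --moves '[{"gripper": 0, "x": 0.0025, "y": -0.0017, "z": -0.001, "yaw": 0}, {"gripper": 140, "x": 0, "y": 0, "z": 0, "yaw": 0}, {"gripper": 140, "x": 0, "y": 0, "z": 0, "yaw": 0}, {"gripper": 140, "x": 0, "y": 0, "z": 0, "yaw": 0}, {"gripper": 140, "x": 0, "y": 0, "z": 0, "yaw": 0}]'

```text
clock: 11.15
eef_pos: [0.4459, -0.0535, 0.0153]
tool_rot: [60.2, 90.0, -9.4]
contact_force: [-3.2, 0.8, 5.5]
gripper_width: 0.0577
```

Run:
```python
from h import *
go(.4444,-.0529,.0130,110.2)
look("11",0.008,("scene",))
```

```text
t11.15 pos [ 0.4459 -0.0535  0.0153] zang -69.58 w 0.0577 F [-3.2  0.8  5.5] q6 53.2
 shift pre-turn axes [ 0.0023 -0.0012 -0.0011]  yaw 0.22  post-turn axes [ 0.0023 -0.0012 -0.0011]
scene (np.float64(276.1247335817319), np.float64(258.06434367670875))
crop origin 216 203
```

View pics/scene11.png

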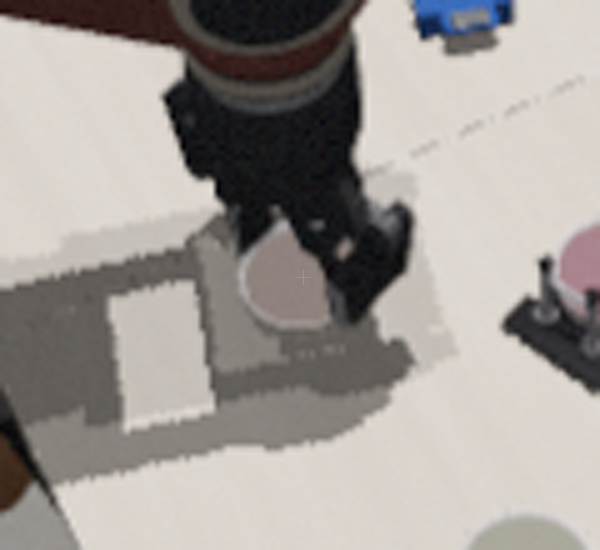

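Emit:
send_rows --moves '[{"gripper": 140, "x": -0.02, "y": 0, "z": 0, "yaw": 0}, {"gripper": 140, "x": -0.04, "y": 0, "z": 0, "yaw": 0}, {"gripper": 140, "x": -0.04, "y": 0, "z": 0, "yaw": 0}, {"gripper": 140, "x": -0.01, "y": 0, "z": 0, "yaw": 0}]'

```text
clock: 11.6
eef_pos: [0.4486, -0.0543, 0.1297]
tool_rot: [53.1, 89.4, -16.5]
contact_force: [0.9, 0.2, -0.1]
gripper_width: 0.0576
```

Run:
```python
from h import *
go(.5767,-.130,.12,110.5)
```

```text
t11.60 pos [ 0.4486 -0.0543  0.1297] zang -69.58 w 0.0576 F [ 0.9  0.2 -0.1] q6 53.2
 shift pre-turn axes [0.0111 0.0936 0.1155]  yaw -0.08  post-turn axes [0.0111 0.0934 0.1157]
```

Emit:
send_rows --moves '[{"gripper": 140, "x": 0, "y": 0.0234, "z": 0.0289, "yaw": 0}, {"gripper": 140, "x": 0, "y": 0.0234, "z": 0.0289, "yaw": 0}, {"gripper": 140, "x": 0, "y": 0.0234, "z": 0.0289, "yaw": 0}, {"gripper": 140, "x": 0, "y": 0.0234, "z": 0.0289, "yaw": 0}, {"gripper": 140, "x": 0.01, "y": 0, "z": 0, "yaw": 0}]'

```text
clock: 12.1
eef_pos: [0.5773, -0.1317, 0.1153]
tool_rot: [45.7, 89.7, -24.0]
contact_force: [-0.5, 0.3, 0.7]
gripper_width: 0.0573
```

Emit:
send_rows --moves '[{"gripper": 140, "x": 0.01, "y": 0, "z": 0, "yaw": 0}, {"gripper": 140, "x": 0, "y": 0, "z": 0, "yaw": 0}]'

```text
clock: 12.3
eef_pos: [0.5709, -0.128, 0.101]
tool_rot: [-131.3, 89.7, 159.1]
contact_force: [-0.5, 0.5, -0.3]
gripper_width: 0.0576
```

Run:
```python
from h import *
go(.5767,-.130,.0353,110.5)
```

```text
t12.30 pos [ 0.5709 -0.128   0.101 ] zang -69.57 w 0.0576 F [-0.5  0.5 -0.3] q6 49.6
 shift pre-turn axes [0.0657 0.005  0.0041]  yaw -0.07  post-turn axes [0.0657 0.005  0.0042]
```

Emit:
send_rows --moves '[{"gripper": 140, "x": 0, "y": 0.005, "z": 0.004, "yaw": 0}, {"gripper": 140, "x": 0.01, "y": 0, "z": 0, "yaw": 0}, {"gripper": 140, "x": 0, "y": 0, "z": 0, "yaw": 0}]'

```text
clock: 12.6
eef_pos: [0.5787, -0.1306, 0.0931]
tool_rot: [-130.8, 89.9, 159.7]
contact_force: [-0.5, 0.4, -0.3]
gripper_width: 0.0579
```

Run:
```python
from h import *
go(.5767,-.130,.0353,110.5)
look("12",0.008,("scene",))
go(.5767,-.130,.0353,110.5)
```

```text
t12.60 pos [ 0.5787 -0.1306  0.0931] zang -69.57 w 0.0579 F [-0.5  0.4 -0.3] q6 49.7
 shift pre-turn axes [ 0.0578 -0.0016 -0.0012]  yaw -0.07  post-turn axes [ 0.0578 -0.0016 -0.0012]
scene (np.float64(340.54214955056204), np.float64(239.1238067854539))
crop origin 280 184
t12.65 pos [ 0.5789 -0.1307  0.0936] zang -69.57 w 0.0572 F [-0.   0.1 -0.1] q6 49.7
 shift pre-turn axes [ 0.0583 -0.0018 -0.0014]  yaw -0.07  post-turn axes [ 0.0583 -0.0018 -0.0014]
```

View pics/scene12.png

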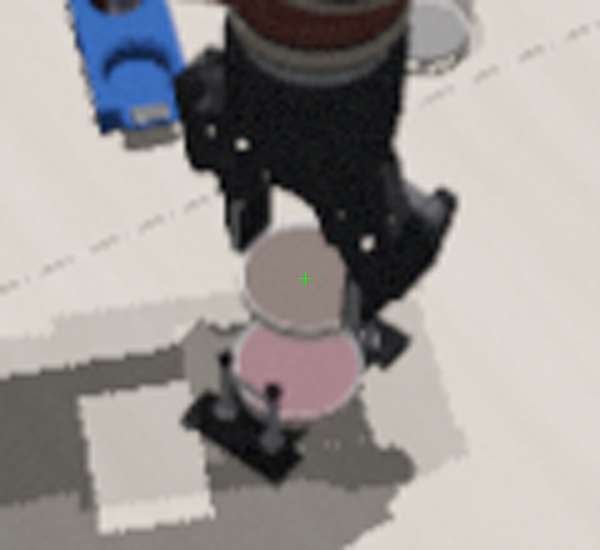

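Emit:
send_rows --moves '[{"gripper": 140, "x": 0.005, "y": -0.0017, "z": -0.0013, "yaw": 0}, {"gripper": 140, "x": 0.015, "y": 0, "z": 0, "yaw": 0}, {"gripper": 140, "x": 0.015, "y": 0, "z": 0, "yaw": 0}, {"gripper": 140, "x": 0.01, "y": 0, "z": 0, "yaw": 0}, {"gripper": 140, "x": 0, "y": 0, "z": 0, "yaw": 0}]'

```text
clock: 13.15
eef_pos: [0.5756, -0.1298, 0.0461]
tool_rot: [-130.5, 89.7, 159.9]
contact_force: [-0.0, 0.5, 0.2]
gripper_width: 0.0574
```

Run:
```python
from h import *
go(.5767,-.130,.0353,110.5)
```

```text
t13.15 pos [ 0.5756 -0.1298  0.0461] zang -69.59 w 0.0574 F [-0.   0.5  0.2] q6 49.7
 shift pre-turn axes [0.0108 0.001  0.0006]  yaw -0.09  post-turn axes [0.0108 0.001  0.0006]
```

Emit:
send_rows --moves '[{"gripper": 140, "x": 0.004, "y": 0, "z": 0, "yaw": 0}, {"gripper": 140, "x": 0.004, "y": 0, "z": 0, "yaw": 0}, {"gripper": 140, "x": 0, "y": 0, "z": 0, "yaw": 0}, {"gripper": 140, "x": 0, "y": 0, "z": 0, "yaw": 0}]'

```text
clock: 13.55
eef_pos: [0.5778, -0.1306, 0.0416]
tool_rot: [50.7, 90.0, -18.9]
contact_force: [0.3, 0.6, -0.3]
gripper_width: 0.0578
```

Run:
```python
from h import *
go(.5767,-.130,.0353,110.5)
```

```text
t13.55 pos [ 0.5778 -0.1306  0.0416] zang -69.58 w 0.0578 F [ 0.3  0.6 -0.3] q6 49.7
 shift pre-turn axes [ 0.0063 -0.0008 -0.0009]  yaw -0.08  post-turn axes [ 0.0063 -0.0008 -0.0009]
```

Emit:
send_rows --moves '[{"gripper": 140, "x": 0.003, "y": -0.0008, "z": -0.0008, "yaw": 0}, {"gripper": 140, "x": 0.002, "y": 0, "z": 0, "yaw": 0}, {"gripper": 140, "x": 0.001, "y": 0, "z": 0, "yaw": 0}, {"gripper": 140, "x": 0, "y": 0, "z": 0, "yaw": 0}]'

```text
clock: 13.95
eef_pos: [0.5765, -0.13, 0.0356]
tool_rot: [-137.6, 90.0, 152.8]
contact_force: [-0.7, 0.3, 1.8]
gripper_width: 0.0573
```

Run:
```python
from h import *
go(.5767,-.130,.0353,110.5)
look("13",0.008,("scene",))
```

```text
t13.95 pos [ 0.5765 -0.13    0.0356] zang -69.58 w 0.0573 F [-0.7  0.3  1.8] q6 49.7
 shift pre-turn axes [0.0003 0.0001 0.    ]  yaw -0.08  post-turn axes [0.0003 0.0001 0.    ]
scene (np.float64(338.9296342828128), np.float64(253.8299133940469))
crop origin 278 198
```

View pics/scene13.png

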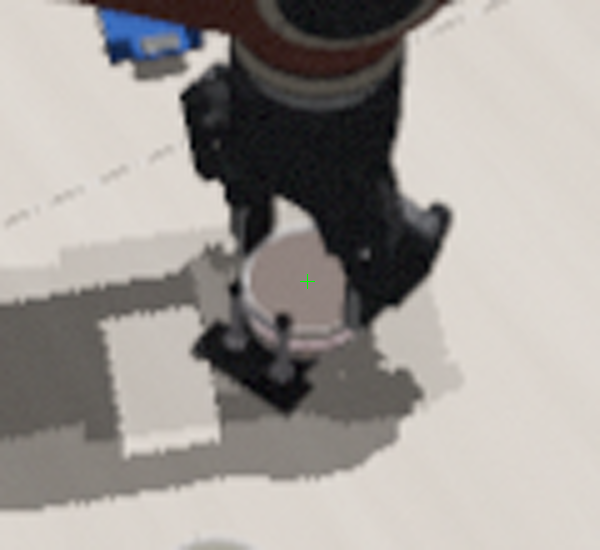

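Emit:
send_rows --moves '[{"gripper": 140, "x": 0.0008, "y": 0, "z": 0, "yaw": 0}, {"gripper": 0, "x": 0, "y": 0, "z": 0, "yaw": 0}, {"gripper": 0, "x": 0, "y": 0, "z": 0, "yaw": 0}, {"gripper": 0, "x": -0.03, "y": 0, "z": 0, "yaw": 0}, {"gripper": 0, "x": -0.05, "y": 0, "z": 0, "yaw": 0}]'

```text
clock: 14.5
eef_pos: [0.5732, -0.1289, 0.1104]
tool_rot: [-130.2, 89.4, 160.2]
contact_force: [-0.3, 1.2, 0.0]
gripper_width: 0.0855
```

Run:
```python
from h import *
go(.4604,-.2441,.12,110.2)
```

```text
t14.50 pos [ 0.5732 -0.1289  0.1104] zang -69.59 w 0.0855 F [-0.3  1.2  0. ] q6 49.7
 shift pre-turn axes [-0.009  -0.146   0.0685]  yaw 0.21  post-turn axes [-0.009  -0.1457  0.0691]
```

Emit:
send_rows --moves '[{"gripper": 0, "x": 0, "y": -0.0365, "z": 0.0172, "yaw": 0}, {"gripper": 0, "x": 0, "y": -0.0365, "z": 0.0172, "yaw": 0}, {"gripper": 0, "x": 0, "y": -0.0365, "z": 0.0172, "yaw": 0}, {"gripper": 0, "x": 0.02, "y": -0.0365, "z": 0.0172, "yaw": 0}, {"gripper": 0, "x": 0.03, "y": 0, "z": 0, "yaw": 0}]'

```text
clock: 15.0
eef_pos: [0.4629, -0.2493, 0.0661]
tool_rot: [20.8, 89.7, -49.0]
contact_force: [0.6, -0.6, -0.1]
gripper_width: 0.0851
```

Emit:
send_rows --moves '[{"gripper": 0, "x": 0.005, "y": 0, "z": 0, "yaw": 0}, {"gripper": 0, "x": 0, "y": 0, "z": 0, "yaw": 0}, {"gripper": 0, "x": 0, "y": 0, "z": 0, "yaw": 0}]'

```text
clock: 15.3
eef_pos: [0.4647, -0.2454, 0.0605]
tool_rot: [37.4, 89.9, -32.1]
contact_force: [1.1, -0.1, 0.7]
gripper_width: 0.0855
```

Run:
```python
from h import *
go(.4604,-.2441,.0135,110.2)
look("14",-0.002,("scene",),w=150)
```

```text
t15.30 pos [ 0.4647 -0.2454  0.0605] zang -69.52 w 0.0855 F [ 1.1 -0.1  0.7] q6 33.6
 shift pre-turn axes [ 0.047  -0.0037 -0.0028]  yaw 0.28  post-turn axes [ 0.047  -0.0037 -0.0028]
scene (np.float64(322.0637163557397), np.float64(305.6538583572724))
crop origin 247 250
```

View pics/scene14.png

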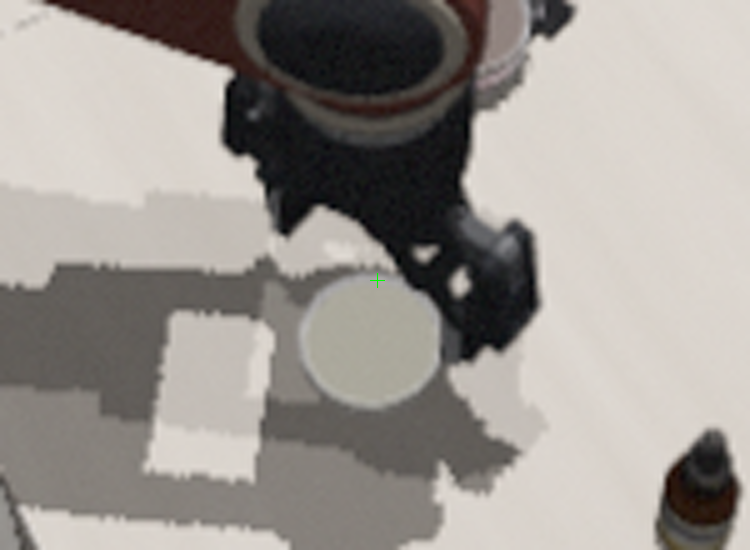

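Emit:
send_rows --moves '[{"gripper": 0, "x": 0.02, "y": -0.0037, "z": -0.0028, "yaw": 0}, {"gripper": 0, "x": 0.015, "y": 0, "z": 0, "yaw": 0}, {"gripper": 0, "x": 0.01, "y": 0, "z": 0, "yaw": 0}, {"gripper": 0, "x": 0, "y": 0, "z": 0, "yaw": 0}]'

```text
clock: 15.75
eef_pos: [0.4585, -0.2432, 0.0129]
tool_rot: [-146.9, 89.8, 143.6]
contact_force: [0.2, -0.0, 0.2]
gripper_width: 0.0854
```

Run:
```python
from h import *
go(.4604,-.2441,.0135,110.2)
```

```text
t15.75 pos [ 0.4585 -0.2432  0.0129] zang -69.55 w 0.0854 F [ 0.2 -0.   0.2] q6 33.4
 shift pre-turn axes [-0.0006  0.0014  0.0015]  yaw 0.25  post-turn axes [-0.0006  0.0014  0.0015]
```

Emit:
send_rows --moves '[{"gripper": 0, "x": -0.0005, "y": 0.001, "z": 0.001, "yaw": 0}, {"gripper": 140, "x": 0, "y": 0, "z": 0, "yaw": 0}, {"gripper": 140, "x": 0, "y": 0, "z": 0, "yaw": 0}, {"gripper": 140, "x": 0, "y": 0, "z": 0, "yaw": 0}, {"gripper": 140, "x": 0, "y": 0, "z": 0, "yaw": 0}]'

```text
clock: 16.25
eef_pos: [0.4613, -0.2453, 0.0163]
tool_rot: [31.3, 89.9, -38.3]
contact_force: [-1.3, 0.0, 5.7]
gripper_width: 0.0575
```

Run:
```python
from h import *
go(.4604,-.2441,.0135,110.2)
look("15",0.008,("scene",))
```

```text
t16.25 pos [ 0.4613 -0.2453  0.0163] zang -69.59 w 0.0575 F [-1.3  0.   5.7] q6 33.4
 shift pre-turn axes [ 0.0027 -0.0004 -0.0015]  yaw 0.21  post-turn axes [ 0.0027 -0.0004 -0.0015]
scene (np.float64(320.67861730302866), np.float64(318.42582465617596))
crop origin 260 263
```

View pics/scene15.png

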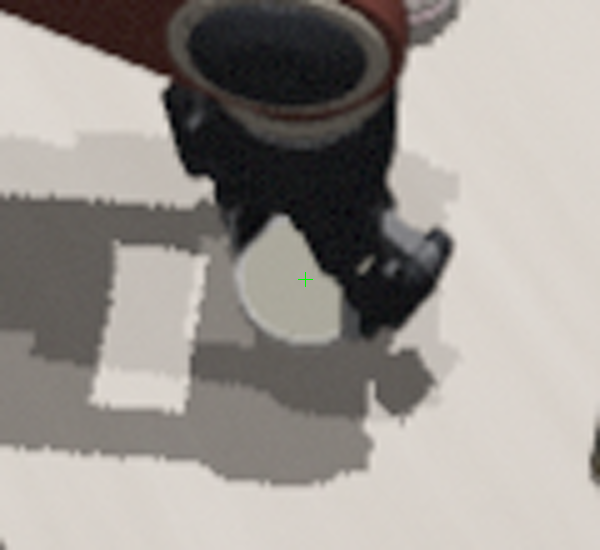

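Emit:
send_rows --moves '[{"gripper": 140, "x": -0.02, "y": 0, "z": 0, "yaw": 0}, {"gripper": 140, "x": -0.04, "y": 0, "z": 0, "yaw": 0}, {"gripper": 140, "x": -0.04, "y": 0, "z": 0, "yaw": 0}, {"gripper": 140, "x": -0.02, "y": 0, "z": 0, "yaw": 0}]'

```text
clock: 16.7
eef_pos: [0.4619, -0.2457, 0.1389]
tool_rot: [34.6, 89.7, -35.0]
contact_force: [-0.1, -0.1, 0.3]
gripper_width: 0.0576
```

Run:
```python
from h import *
go(.576,-.1303,.13,110.5)
```

```text
t16.70 pos [ 0.4619 -0.2457  0.1389] zang -69.59 w 0.0576 F [-0.1 -0.1  0.3] q6 33.4
 shift pre-turn axes [ 0.0091  0.1471 -0.0684]  yaw -0.09  post-turn axes [ 0.0091  0.1472 -0.0682]
```

Emit:
send_rows --moves '[{"gripper": 140, "x": 0, "y": 0.0367, "z": -0.0171, "yaw": 0}, {"gripper": 140, "x": 0, "y": 0.0367, "z": -0.0171, "yaw": 0}, {"gripper": 140, "x": 0, "y": 0.0367, "z": -0.0171, "yaw": 0}, {"gripper": 140, "x": 0.005, "y": 0.0367, "z": -0.0171, "yaw": 0}, {"gripper": 140, "x": 0.01, "y": 0, "z": 0, "yaw": 0}]'

```text
clock: 17.2
eef_pos: [0.5772, -0.1266, 0.1209]
tool_rot: [73.3, 89.8, 4.0]
contact_force: [0.5, -0.1, 0.4]
gripper_width: 0.0573
```

Emit:
send_rows --moves '[{"gripper": 140, "x": 0.01, "y": 0, "z": 0, "yaw": 0}, {"gripper": 140, "x": 0, "y": 0, "z": 0, "yaw": 0}, {"gripper": 140, "x": 0, "y": 0, "z": 0, "yaw": 0}]'

```text
clock: 17.5
eef_pos: [0.5732, -0.1301, 0.1092]
tool_rot: [-125.2, 89.9, 165.2]
contact_force: [-0.2, 0.3, -0.1]
gripper_width: 0.0571
```

Run:
```python
from h import *
go(.576,-.1303,.0475,110.5)
```

```text
t17.50 pos [ 0.5732 -0.1301  0.1092] zang -69.67 w 0.0571 F [-0.2  0.3 -0.1] q6 49.6
 shift pre-turn axes [0.0617 0.0027 0.0012]  yaw -0.17  post-turn axes [0.0617 0.0027 0.0012]
```

Emit:
send_rows --moves '[{"gripper": 140, "x": 0.01, "y": 0.0025, "z": 0.001, "yaw": 0}, {"gripper": 140, "x": 0.015, "y": 0, "z": 0, "yaw": 0}, {"gripper": 140, "x": 0, "y": 0, "z": 0, "yaw": 0}, {"gripper": 140, "x": 0, "y": 0, "z": 0, "yaw": 0}]'

```text
clock: 17.9
eef_pos: [0.5762, -0.1294, 0.0839]
tool_rot: [-129.7, 89.9, 160.7]
contact_force: [0.7, 0.9, -0.2]
gripper_width: 0.0574
```

Run:
```python
from h import *
look("16",0.008,("scene",))
go(.576,-.1303,.0475,110.5)
```

```text
scene (np.float64(339.3602460240683), np.float64(241.46946513271038))
crop origin 279 186
t17.95 pos [ 0.5767 -0.1295  0.0846] zang -69.60 w 0.0571 F [ 0.6 -0.1 -1.2] q6 49.7
 shift pre-turn axes [ 0.0371 -0.0009  0.0005]  yaw -0.10  post-turn axes [ 0.0371 -0.0009  0.0005]
```

View pics/scene16.png

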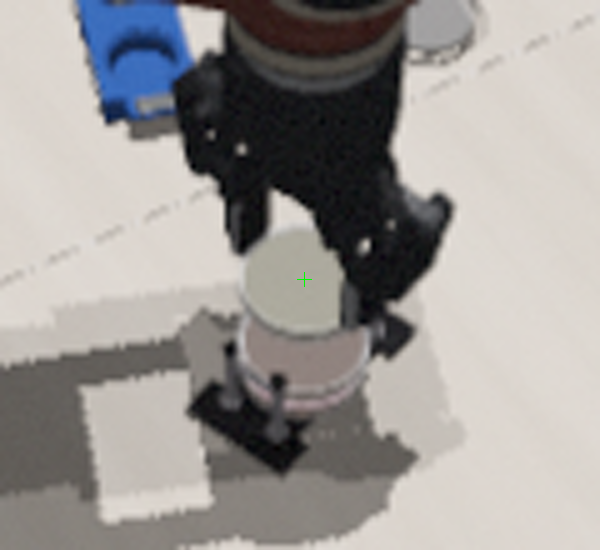

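Emit:
send_rows --moves '[{"gripper": 140, "x": 0.01, "y": -0.0008, "z": 0.0005, "yaw": 0}, {"gripper": 140, "x": 0.012, "y": 0, "z": 0, "yaw": 0}, {"gripper": 140, "x": 0.006, "y": 0, "z": 0, "yaw": 0}, {"gripper": 140, "x": 0, "y": 0, "z": 0, "yaw": 0}, {"gripper": 140, "x": 0, "y": 0, "z": 0, "yaw": 0}]'

```text
clock: 18.45
eef_pos: [0.5762, -0.1301, 0.0566]
tool_rot: [-131.6, 90.0, 158.8]
contact_force: [0.0, -1.0, -0.0]
gripper_width: 0.0575
```

Run:
```python
from h import *
go(.576,-.1303,.0475,110.5)
```

```text
t18.45 pos [ 0.5762 -0.1301  0.0566] zang -69.58 w 0.0575 F [ 0. -1. -0.] q6 49.6
 shift pre-turn axes [ 0.0091 -0.0003  0.0001]  yaw -0.08  post-turn axes [ 0.0091 -0.0003  0.0001]
```

Emit:
send_rows --moves '[{"gripper": 140, "x": 0.005, "y": 0, "z": 0, "yaw": 0}, {"gripper": 140, "x": 0.003, "y": 0, "z": 0, "yaw": 0}, {"gripper": 140, "x": 0, "y": 0, "z": 0, "yaw": 0}, {"gripper": 140, "x": 0, "y": 0, "z": 0, "yaw": 0}]'

```text
clock: 18.85
eef_pos: [0.5764, -0.1302, 0.0491]
tool_rot: [-169.6, 90.0, 120.8]
contact_force: [-0.4, -1.2, -0.2]
gripper_width: 0.0575
```

Run:
```python
from h import *
go(.576,-.1303,.0475,110.5)
```

```text
t18.85 pos [ 0.5764 -0.1302  0.0491] zang -69.59 w 0.0575 F [-0.4 -1.2 -0.2] q6 49.6
 shift pre-turn axes [ 0.0016 -0.0004 -0.0001]  yaw -0.09  post-turn axes [ 0.0016 -0.0004 -0.0001]
```

Emit:
send_rows --moves '[{"gripper": 140, "x": 0.0015, "y": 0, "z": 0, "yaw": 0}, {"gripper": 140, "x": 0.001, "y": 0, "z": 0, "yaw": 0}, {"gripper": 140, "x": 0, "y": 0, "z": 0, "yaw": 0}]'

```text
clock: 19.15
eef_pos: [0.5767, -0.1303, 0.0484]
tool_rot: [-104.5, 90.0, -174.1]
contact_force: [-4.8, 1.1, 10.2]
gripper_width: 0.057
```

Emit:
send_rows --moves '[{"gripper": 0, "x": 0, "y": 0, "z": 0, "yaw": 0}, {"gripper": 0, "x": 0, "y": 0, "z": 0, "yaw": 0}, {"gripper": 0, "x": -0.02, "y": 0, "z": 0, "yaw": 0}, {"gripper": 0, "x": -0.05, "y": 0, "z": 0, "yaw": 0}, {"gripper": 0, "x": -0.05, "y": 0, "z": 0, "yaw": 0}]'

```text
clock: 19.65
eef_pos: [0.575, -0.1298, 0.1658]
tool_rot: [-130.6, 89.8, 159.8]
contact_force: [2.0, -0.1, 0.1]
gripper_width: 0.0854
```

```bash
python3 - <<'E'
from h import *
# refine dropper: corrections scene (+.0001,+.0033), top (-.0021,-.0006)
s=pickle.load(open("scene0.pkl","rb"));t=pickle.load(open("top0.pkl","rb"))
def crop(d,u,v,w,h,k,fn):
    c=cv2.resize(d["img"][v:v+h,u:u+w],None,fx=k,fy=k,interpolation=cv2.INTER_CUBIC)
    for i in range(0,w,10): cv2.putText(c,str(u+i),(i*k,8),0,.3,(0,0,255))
    for i in range(0,h,10): cv2.putText(c,str(v+i),(0,i*k+4),0,.3,(0,0,255))
    return c
a=crop(s,365,325,45,45,8,"");b=crop(t,420,210,45,45,8,"")
e=crop(s,210,160,45,45,8,"");f=crop(t,225,235,45,45,8,"")
cv2.imwrite("pics/bot.png",np.vstack([np.hstack([a,b]),np.hstack([e,f])])[:600*2:1][::1])
go(.54,-.375,.12,110.2)
look("17",p=[.576,-.13,.03],names=("scene",))
E
python3 -c "
import cv2;i=cv2.imread('pics/bot.png');cv2.imwrite('pics/bot.png',cv2.resize(i,(600,600)))"
```

```text
t19.65 pos [ 0.575  -0.1298  0.1658] zang -69.59 w 0.0854 F [ 2.  -0.1  0.1] q6 49.6
 shift pre-turn axes [ 0.0456 -0.1182  0.2178]  yaw 0.21  post-turn axes [ 0.0456 -0.1174  0.2182]
scene (np.float64(338.7622230267789), np.float64(253.33033068863426))
crop origin 278 198
```

View pics/bot.png

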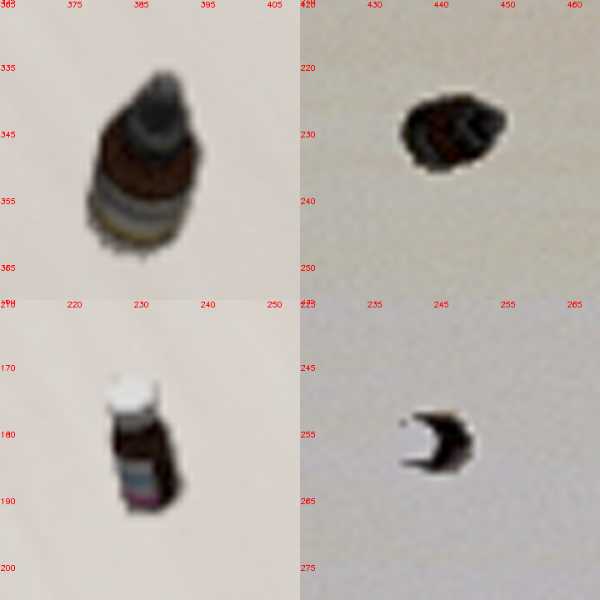

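View pics/scene17.png

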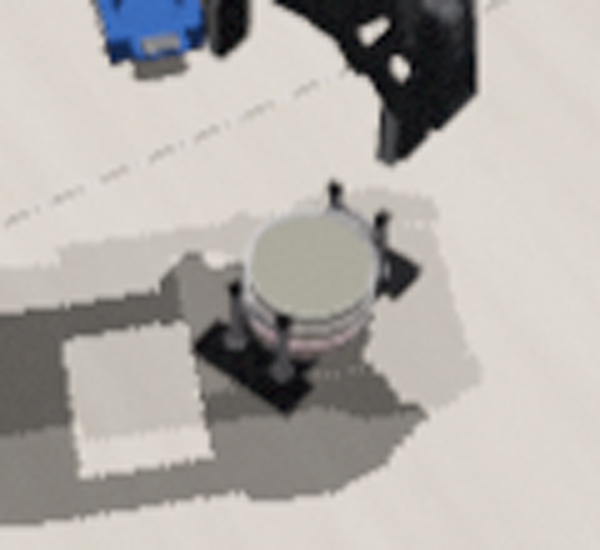

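```bash
cat > fit.py <<'E'
from h import *
from scipy.optimize import minimize
def sil(d,x,y,prof,k=4):
    m=np.zeros((400*k,640*k),np.uint8)
    a=np.linspace(0,2*np.pi,40)
    for (r,z0,z1) in prof:
        pts=[proj(d,(x+r*np.cos(t),y+r*np.sin(t),z)) for z in(z0,z1) for t in a]
        h=cv2.convexHull((np.array(pts,np.float32)*k+k/2).astype(np.int32)); cv2.fillConvexPoly(m,h,255)
    return cv2.resize(m,(640,400),interpolation=cv2.INTER_AREA)/255.
def fit(d,roi,x,y,prof,th=40):
    u,v,w,h=roi; im=d["img"].astype(float)[v:v+h,u:u+w]
    bg=np.median(im.reshape(-1,3),0)
    M=np.clip(np.abs(im-bg).max(2)/th,0,1)
    best=None
    f=lambda p:((sil(d,p[0],p[1],prof)[v:v+h,u:u+w]-M)**2).sum()
    r=minimize(f,[x,y],method="Nelder-Mead",options=dict(initial_simplex=[[x,y],[x+.006,y],[x,y+.006]],xatol=2e-4,fatol=.01,maxiter=80))
    return r.x,r.fun
s0=None
E
python3 - <<'E'
from fit import *
s=pickle.load(open("scene0.pkl","rb"));t=pickle.load(open("top0.pkl","rb"))
D=[(.0155,0,.056),(.010,.056,.064),(.006,.064,.086)]
V=[(.0125,0,.048),(.010,.048,.059)]
print("drop s",fit(s,(365,325,45,45),.53,-.385,D,80)); print("drop t",fit(t,(425,213,35,35),.53,-.385,D,80))
print("vial s",fit(s,(215,165,30,32),.44,.22,V,60)); print("vial t",fit(t,(232,243,25,25),.44,.22,V,60))
C=[ray(s,u,v,.02) for u,v in((289.2,163.3),(306.7,160.8),(318.7,203),(299.7,205))];print(np.round(C,4),np.mean(C,0))
print(ray(s,307.5,197.3,.02), ray(s,466/6+220+1,150+125/6,.02))
B=[(.0135,.004,.052),(.01,.052,.065)]
for d,roi in((s,(296,166,14,22)),(t,(268,192,18,18))):
    im=d["img"].astype(float); u,v,w,h=roi; print([ (im[v+h//2,u+i]).astype(int).tolist() for i in range(0,w,3)])
E
```

```text
drop s (array([ 0.53736951, -0.38203868]), np.float64(14.491752450980393))
drop t (array([ 0.53995004, -0.37605025]), np.float64(10.249392361111113))
vial s (array([0.4424853 , 0.21578378]), np.float64(20.572685505574775))
vial t (array([0.44405942, 0.21968411]), np.float64(24.301369665513263))
[[0.6165 0.2112 0.02  ]
 [0.6645 0.1953 0.02  ]
 [0.6162 0.0391 0.02  ]
 [0.5696 0.0579 0.02  ]] [0.61668993 0.12587289 0.02      ]
[0.60015938 0.07142348 0.02      ] [0.6258346  0.17099619 0.02      ]
[[185, 105, 57], [11, 19, 33], [2, 10, 20], [17, 24, 37], [170, 96, 50]]
[[173, 91, 40], [176, 91, 41], [41, 42, 47], [85, 87, 92], [0, 9, 20], [143, 69, 18]]
```

Emit:
send_rows --moves '[{"gripper": 0, "x": 0, "y": -0.0203, "z": 0.0366, "yaw": 0}, {"gripper": 0, "x": 0, "y": -0.0203, "z": 0.0366, "yaw": 0}, {"gripper": 0, "x": 0, "y": -0.0203, "z": 0.0366, "yaw": 0}, {"gripper": 0, "x": 0, "y": -0.0203, "z": 0.0366, "yaw": 0}, {"gripper": 0, "x": 0, "y": -0.0203, "z": 0.0366, "yaw": 0}]'

```text
clock: 20.2
eef_pos: [0.5446, -0.3386, 0.1659]
tool_rot: [176.7, 90.0, 107.1]
contact_force: [0.6, -0.8, 0.2]
gripper_width: 0.0852
```

Emit:
send_rows --moves '[{"gripper": 0, "x": 0, "y": -0.0203, "z": 0.0366, "yaw": 0}, {"gripper": 0, "x": 0, "y": 0, "z": 0, "yaw": -7.5}, {"gripper": 0, "x": 0, "y": 0, "z": 0, "yaw": -7.5}, {"gripper": 0, "x": 0, "y": 0, "z": 0, "yaw": -7.5}, {"gripper": 0, "x": 0, "y": 0, "z": 0, "yaw": -7.5}]'

```text
clock: 20.7
eef_pos: [0.5386, -0.3786, 0.1657]
tool_rot: [172.7, 90.0, 133.4]
contact_force: [0.0, 0.1, 0.3]
gripper_width: 0.0856
```

Emit:
send_rows --moves '[{"gripper": 0, "x": 0, "y": 0, "z": 0, "yaw": -7.5}, {"gripper": 0, "x": 0, "y": 0, "z": 0, "yaw": -7.5}, {"gripper": 0, "x": 0, "y": 0, "z": 0, "yaw": -7.6}, {"gripper": 0, "x": 0, "y": 0, "z": 0, "yaw": 0}]'

```text
clock: 21.1
eef_pos: [0.5387, -0.3784, 0.1658]
tool_rot: [156.9, 90.0, 139.9]
contact_force: [0.1, -0.1, 0.2]
gripper_width: 0.0854
```

Run:
```python
from h import *
go(.5377,-.3777,.12,163.1)
look("18",-0.002,("scene",))
```

```text
t21.10 pos [ 0.5387 -0.3784  0.1658] zang -17.00 w 0.0854 F [ 0.1 -0.1  0.2] q6 -24.6
 shift pre-turn axes [ 0.0458  0.0004 -0.0011]  yaw -0.10  post-turn axes [ 0.0458  0.0004 -0.0011]
scene (np.float64(393.4792940233234), np.float64(317.09804791531167))
crop origin 333 262
```

View pics/scene18.png

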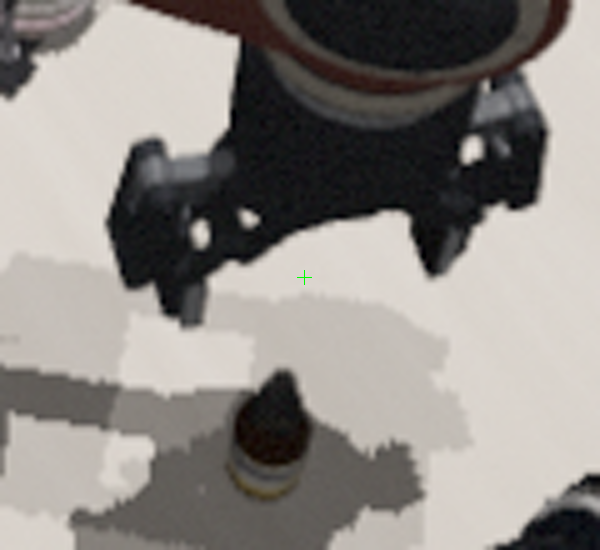

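Emit:
send_rows --moves '[{"gripper": 0, "x": 0.04, "y": 0.0004, "z": -0.001, "yaw": 0}, {"gripper": 0, "x": 0.04, "y": 0, "z": 0, "yaw": 0}, {"gripper": 0, "x": 0.02, "y": 0, "z": 0, "yaw": 0}, {"gripper": 0, "x": 0, "y": 0, "z": 0, "yaw": 0}, {"gripper": 0, "x": 0, "y": 0, "z": 0, "yaw": 0}]'

```text
clock: 21.65
eef_pos: [0.5381, -0.3779, 0.0667]
tool_rot: [128.7, 90.0, 111.7]
contact_force: [1.4, -0.4, 1.7]
gripper_width: 0.0854
```

Run:
```python
from h import *
go(.5377,-.3777,.034,163.1)
```

```text
t21.65 pos [ 0.5381 -0.3779  0.0667] zang -17.07 w 0.0854 F [ 1.4 -0.4  1.7] q6 -24.5
 shift pre-turn axes [ 0.0327  0.0001 -0.0005]  yaw -0.17  post-turn axes [ 0.0327  0.0001 -0.0005]
```

Emit:
send_rows --moves '[{"gripper": 0, "x": 0.02, "y": 0, "z": 0, "yaw": 0}, {"gripper": 0, "x": 0.012, "y": 0, "z": 0, "yaw": 0}, {"gripper": 0, "x": 0, "y": 0, "z": 0, "yaw": 0}, {"gripper": 140, "x": 0, "y": 0, "z": 0, "yaw": 0}, {"gripper": 140, "x": 0, "y": 0, "z": 0, "yaw": 0}]'

```text
clock: 22.15
eef_pos: [0.5387, -0.3784, 0.0359]
tool_rot: [-24.8, 89.9, -41.8]
contact_force: [-0.9, -0.3, -0.7]
gripper_width: 0.0593
```

Emit:
send_rows --moves '[{"gripper": 200, "x": 0, "y": 0, "z": 0, "yaw": 0}, {"gripper": 200, "x": 0, "y": 0, "z": 0, "yaw": 0}, {"gripper": 200, "x": 0, "y": 0, "z": 0, "yaw": 0}, {"gripper": 200, "x": 0, "y": 0, "z": 0, "yaw": 0}]' --squeeze 30

```text
clock: 22.55
eef_pos: [0.5385, -0.3782, 0.0355]
tool_rot: [-24.4, 89.9, -41.4]
contact_force: [-0.1, 0.7, 4.7]
gripper_width: 0.0304
```

Run:
```python
from h import *
go(.5377,-.3777,.034,163.1)
look("19",0.01,("scene",))
```

```text
t22.55 pos [ 0.5385 -0.3782  0.0355] zang -16.98 w 0.0304 F [-0.1  0.7  4.7] q6 -24.6
 shift pre-turn axes [ 0.0015  0.0003 -0.0009]  yaw -0.08  post-turn axes [ 0.0015  0.0003 -0.0009]
scene (np.float64(385.4349197202299), np.float64(349.43594744644986))
crop origin 325 294
```

View pics/scene19.png

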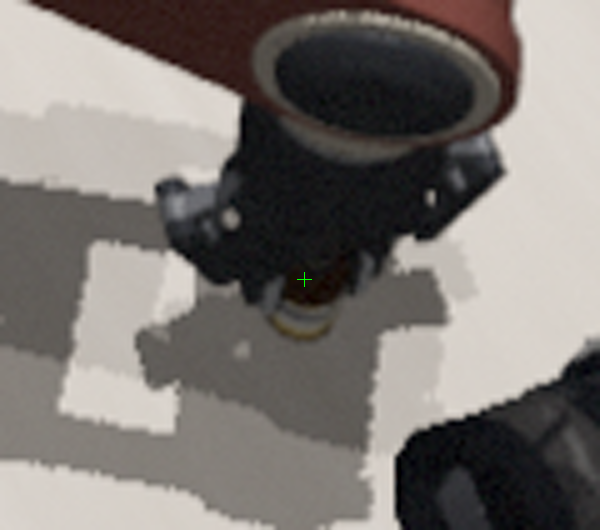

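Emit:
send_rows --moves '[{"gripper": 200, "x": -0.02, "y": 0, "z": 0, "yaw": 0}, {"gripper": 200, "x": -0.04, "y": 0, "z": 0, "yaw": 0}, {"gripper": 200, "x": -0.04, "y": 0, "z": 0, "yaw": 0}, {"gripper": 200, "x": -0.03, "y": 0, "z": 0, "yaw": 0}, {"gripper": 200, "x": 0, "y": 0, "z": 0, "yaw": 0}]'

```text
clock: 23.1
eef_pos: [0.5403, -0.3799, 0.1707]
tool_rot: [-24.6, 89.4, -41.6]
contact_force: [0.7, -0.7, 0.5]
gripper_width: 0.0303
```

Run:
```python
from h import *
go(.5987,.0758,.165,163.1)
look("20",0.01,("scene",))
```

```text
t23.10 pos [ 0.5403 -0.3799  0.1707] zang -16.98 w 0.0303 F [ 0.7 -0.7  0.5] q6 -24.6
 shift pre-turn axes [ 0.0031  0.4529 -0.0773]  yaw -0.08  post-turn axes [ 0.0031  0.453  -0.0767]
scene (np.float64(393.19761440829194), np.float64(319.8565249777609))
crop origin 333 264
```

View pics/scene20.png

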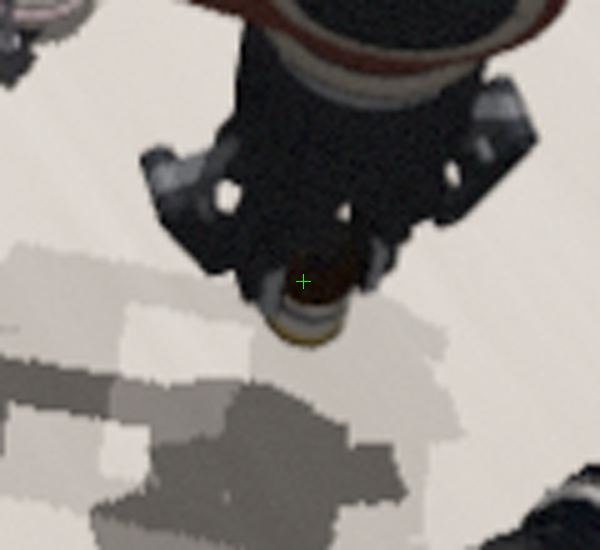

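Dropper held upright, clear of the table. On to the well nearer the carrier, in 10 rows.

Emit:
send_rows --moves '[{"gripper": 200, "x": 0, "y": 0.0453, "z": -0.0077, "yaw": 0}, {"gripper": 200, "x": 0, "y": 0.0453, "z": -0.0077, "yaw": 0}, {"gripper": 200, "x": 0, "y": 0.0453, "z": -0.0077, "yaw": 0}, {"gripper": 200, "x": 0, "y": 0.0453, "z": -0.0077, "yaw": 0}, {"gripper": 200, "x": 0, "y": 0.0453, "z": -0.0077, "yaw": 0}]'

```text
clock: 23.65
eef_pos: [0.5659, -0.1477, 0.1616]
tool_rot: [174.3, 89.8, 157.3]
contact_force: [-0.4, 0.2, -0.6]
gripper_width: 0.0306
```

Emit:
send_rows --moves '[{"gripper": 200, "x": 0, "y": 0.0453, "z": -0.0077, "yaw": 0}, {"gripper": 200, "x": 0, "y": 0.0453, "z": -0.0077, "yaw": 0}, {"gripper": 200, "x": 0, "y": 0.0453, "z": -0.0077, "yaw": 0}, {"gripper": 200, "x": 0, "y": 0.0453, "z": -0.0077, "yaw": 0}, {"gripper": 200, "x": 0, "y": 0.0403, "z": -0.0077, "yaw": 0}]'

```text
clock: 24.15
eef_pos: [0.5937, 0.0753, 0.1616]
tool_rot: [-164.4, 89.8, 178.6]
contact_force: [0.6, -0.1, -1.0]
gripper_width: 0.0305
```

Emit:
send_rows --moves '[{"gripper": 200, "x": 0.02, "y": 0, "z": 0, "yaw": 0}, {"gripper": 200, "x": 0.02, "y": 0, "z": 0, "yaw": 0}, {"gripper": 200, "x": 0, "y": 0, "z": 0, "yaw": 0}]'

```text
clock: 24.45
eef_pos: [0.5912, 0.0736, 0.1183]
tool_rot: [-162.8, 89.4, -179.7]
contact_force: [-0.7, 0.1, -1.3]
gripper_width: 0.0304
```

Run:
```python
from h import *
go(.5987,.0758,.07,163.1)
look("21",0.02,("scene",))
```

```text
t24.45 pos [0.5912 0.0736 0.1183] zang -16.93 w 0.0304 F [-0.7  0.1 -1.3] q6 16.9
 shift pre-turn axes [0.0482 0.0044 0.007 ]  yaw -0.03  post-turn axes [0.0482 0.0044 0.007 ]
scene (np.float64(303.45621878090157), np.float64(176.7839175487416))
crop origin 243 121
```

View pics/scene21.png

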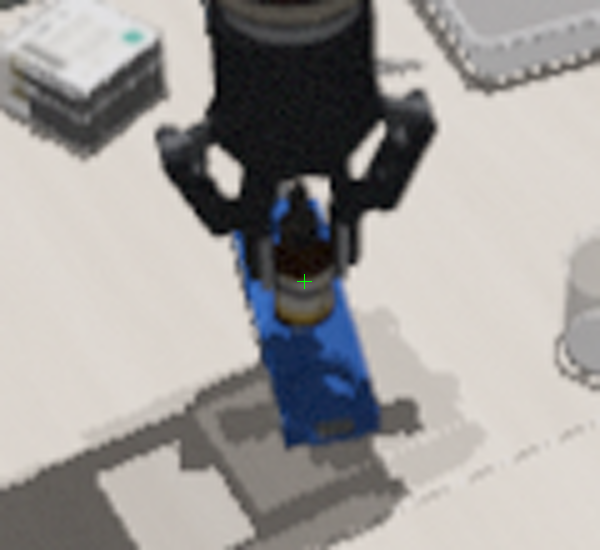

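Emit:
send_rows --moves '[{"gripper": 200, "x": 0, "y": 0.0044, "z": 0.007, "yaw": 0}, {"gripper": 200, "x": 0.01, "y": 0, "z": 0, "yaw": 0}, {"gripper": 200, "x": 0.01, "y": 0, "z": 0, "yaw": 0}, {"gripper": 200, "x": 0, "y": 0, "z": 0, "yaw": 0}]'

```text
clock: 24.9
eef_pos: [0.602, 0.075, 0.1024]
tool_rot: [-162.6, 89.8, -179.6]
contact_force: [-0.9, -0.5, -0.5]
gripper_width: 0.0302
```

Run:
```python
from h import *
go(.5987,.0758,.07,163.1)
```

```text
t24.90 pos [0.602  0.075  0.1024] zang -17.01 w 0.0302 F [-0.9 -0.5 -0.5] q6 17.1
 shift pre-turn axes [ 0.0324 -0.0002 -0.0033]  yaw -0.11  post-turn axes [ 0.0324 -0.0002 -0.0033]
```

Emit:
send_rows --moves '[{"gripper": 200, "x": 0.01, "y": 0, "z": -0.003, "yaw": 0}, {"gripper": 200, "x": 0.015, "y": 0, "z": 0, "yaw": 0}, {"gripper": 200, "x": 0.007, "y": 0, "z": 0, "yaw": 0}, {"gripper": 200, "x": 0, "y": 0, "z": 0, "yaw": 0}, {"gripper": 200, "x": 0, "y": 0, "z": 0, "yaw": 0}]'

```text
clock: 25.4
eef_pos: [0.6002, 0.0761, 0.0721]
tool_rot: [-162.3, 90.0, -179.3]
contact_force: [0.3, -0.3, -0.8]
gripper_width: 0.0303
```

Run:
```python
from h import *
go(.5987,.0758,.0395,163.1)
look("22",0.02,("scene",))
go(.5987,.0758,.0395,163.1)
```

```text
t25.40 pos [0.6002 0.0761 0.0721] zang -16.99 w 0.0303 F [ 0.3 -0.3 -0.8] q6 17.2
 shift pre-turn axes [ 0.0326 -0.0008 -0.0013]  yaw -0.09  post-turn axes [ 0.0326 -0.0008 -0.0013]
scene (np.float64(306.41298977038105), np.float64(187.72274637113966))
crop origin 246 132
t25.45 pos [0.6006 0.0761 0.0728] zang -16.98 w 0.0302 F [ 0.3 -1.3 -1.3] q6 17.2
 shift pre-turn axes [ 0.0333 -0.0009 -0.0017]  yaw -0.08  post-turn axes [ 0.0333 -0.0009 -0.0017]
```

View pics/scene22.png

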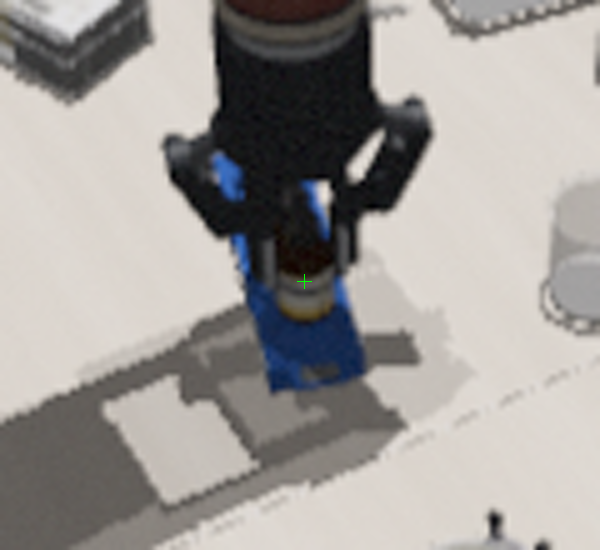

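Emit:
send_rows --moves '[{"gripper": 200, "x": 0.006, "y": -0.0008, "z": -0.0015, "yaw": 0}, {"gripper": 200, "x": 0.006, "y": 0, "z": 0, "yaw": 0}, {"gripper": 200, "x": 0, "y": 0, "z": 0, "yaw": 0}, {"gripper": 200, "x": 0, "y": 0, "z": 0, "yaw": 0}]'

```text
clock: 25.85
eef_pos: [0.5984, 0.0758, 0.0601]
tool_rot: [-163.1, 90.0, 179.9]
contact_force: [-1.0, -0.1, 0.8]
gripper_width: 0.0306
```

Run:
```python
from h import *
go(.5987,.0758,.0395,163.1)
look("23",0.02,("scene",))
```

```text
t25.85 pos [0.5984 0.0758 0.0601] zang -16.98 w 0.0306 F [-1.  -0.1  0.8] q6 17.1
 shift pre-turn axes [0.0206 0.0001 0.0003]  yaw -0.08  post-turn axes [0.0206 0.0001 0.0003]
scene (np.float64(305.9535082250803), np.float64(191.26284133295852))
crop origin 245 136
```

View pics/scene23.png

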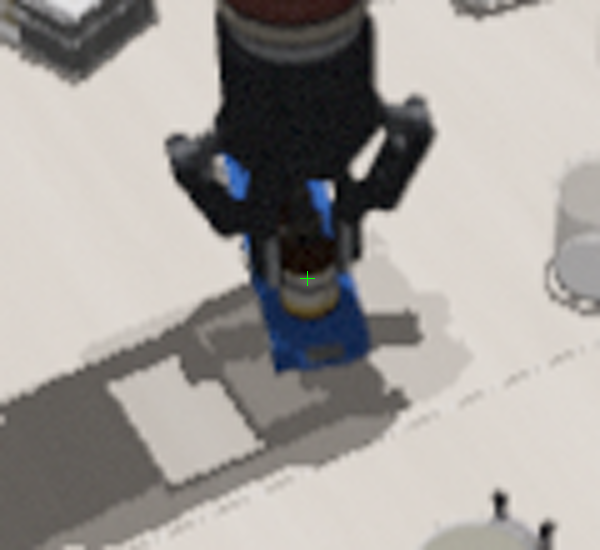

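Emit:
send_rows --moves '[{"gripper": 200, "x": 0.004, "y": 0, "z": 0, "yaw": 0}, {"gripper": 200, "x": 0.003, "y": 0, "z": 0, "yaw": 0}, {"gripper": 200, "x": 0, "y": 0, "z": 0, "yaw": 0}, {"gripper": 200, "x": 0, "y": 0, "z": 0, "yaw": 0}]'

```text
clock: 26.3
eef_pos: [0.5986, 0.0758, 0.0533]
tool_rot: [-165.3, 90.0, 177.8]
contact_force: [-0.3, 0.6, -1.1]
gripper_width: 0.0305
```

Emit:
send_rows --moves '[{"gripper": 200, "x": 0.003, "y": 0, "z": 0, "yaw": 0}, {"gripper": 200, "x": 0.002, "y": 0, "z": 0, "yaw": 0}, {"gripper": 200, "x": 0, "y": 0, "z": 0, "yaw": 0}]'

```text
clock: 26.6
eef_pos: [0.5983, 0.0758, 0.048]
tool_rot: [-163.4, 90.0, 179.6]
contact_force: [-1.0, 0.0, -0.5]
gripper_width: 0.0303
```

Emit:
send_rows --moves '[{"gripper": 200, "x": 0.004, "y": 0, "z": 0, "yaw": 0}, {"gripper": 200, "x": 0.003, "y": 0, "z": 0, "yaw": 0}, {"gripper": 200, "x": 0, "y": 0, "z": 0, "yaw": 0}, {"gripper": 200, "x": 0, "y": 0, "z": 0, "yaw": 0}]'

```text
clock: 27.0
eef_pos: [0.5986, 0.0758, 0.0413]
tool_rot: [-165.4, 90.0, 177.6]
contact_force: [0.4, -0.3, -0.0]
gripper_width: 0.0303
```

Emit:
send_rows --moves '[{"gripper": 200, "x": 0.002, "y": 0, "z": 0, "yaw": 0}, {"gripper": 200, "x": 0.0015, "y": 0, "z": 0, "yaw": 0}, {"gripper": 200, "x": 0, "y": 0, "z": 0, "yaw": 0}]'

```text
clock: 27.3
eef_pos: [0.5992, 0.0759, 0.0394]
tool_rot: [20.3, 90.0, 3.3]
contact_force: [-2.4, -0.1, 6.3]
gripper_width: 0.0301
```

Emit:
send_rows --moves '[{"gripper": 100, "x": 0, "y": 0, "z": 0, "yaw": 0}, {"gripper": 100, "x": 0, "y": 0, "z": 0, "yaw": 0}, {"gripper": 60, "x": 0, "y": 0, "z": 0, "yaw": 0}, {"gripper": 60, "x": -0.02, "y": 0, "z": 0, "yaw": 0}, {"gripper": 60, "x": -0.04, "y": 0, "z": 0, "yaw": 0}]'

```text
clock: 27.8
eef_pos: [0.5954, 0.0757, 0.0941]
tool_rot: [-162.8, 89.5, -179.8]
contact_force: [0.4, 0.5, -0.7]
gripper_width: 0.0652
```

Emit:
send_rows --moves '[{"gripper": 0, "x": -0.04, "y": 0, "z": 0, "yaw": 0}, {"gripper": 0, "x": -0.03, "y": 0, "z": 0, "yaw": 0}]'

```text
clock: 28.0
eef_pos: [0.5993, 0.0758, 0.1706]
tool_rot: [17.8, 89.9, 0.9]
contact_force: [0.7, -0.6, -0.1]
gripper_width: 0.0851
```

Run:
```python
from h import *
go(.4423,.2191,.165,163.1)
look("24",p=[.5987,.0758,.03],names=("scene",))
```

```text
t28.00 pos [0.5993 0.0758 0.1706] zang -16.99 w 0.0851 F [ 0.7 -0.6 -0.1] q6 17.1
 shift pre-turn axes [ 0.0053  0.0911 -0.192 ]  yaw -0.09  post-turn axes [ 0.0053  0.0914 -0.1919]
scene (np.float64(306.11285034112785), np.float64(193.92266971783667))
crop origin 246 138
```

View pics/scene24.png

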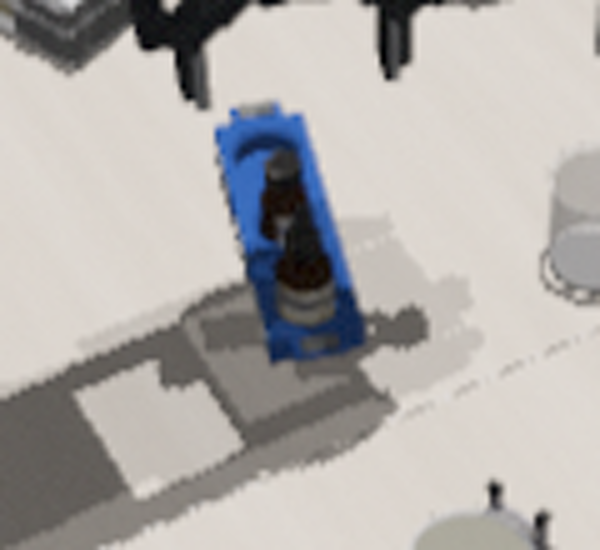

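Emit:
send_rows --moves '[{"gripper": 0, "x": 0, "y": 0.0182, "z": -0.0384, "yaw": 0}, {"gripper": 0, "x": 0, "y": 0.0182, "z": -0.0384, "yaw": 0}, {"gripper": 0, "x": 0, "y": 0.0182, "z": -0.0384, "yaw": 0}, {"gripper": 0, "x": 0, "y": 0.0182, "z": -0.0384, "yaw": 0}, {"gripper": 0, "x": 0, "y": 0.0182, "z": -0.0384, "yaw": 0}]'

```text
clock: 28.55
eef_pos: [0.4402, 0.2197, 0.1676]
tool_rot: [157.8, 90.0, 140.8]
contact_force: [-0.1, 1.3, 0.1]
gripper_width: 0.0852
```

Emit:
send_rows --moves '[{"gripper": 0, "x": 0.03, "y": 0, "z": 0, "yaw": 0}, {"gripper": 0, "x": 0.03, "y": 0, "z": 0, "yaw": 0}, {"gripper": 0, "x": 0, "y": 0, "z": 0, "yaw": 0}, {"gripper": 0, "x": 0, "y": 0, "z": 0, "yaw": 0}]'

```text
clock: 28.95
eef_pos: [0.4413, 0.2188, 0.1077]
tool_rot: [-145.3, 89.9, -162.3]
contact_force: [0.3, -0.1, 0.8]
gripper_width: 0.0853
```

Run:
```python
from h import *
go(.4423,.2191,.032,163.1)
look("25",-.002,names=("scene",))
```

```text
t28.95 pos [0.4413 0.2188 0.1077] zang -16.99 w 0.0853 F [ 0.3 -0.1  0.8] q6 34.7
 shift pre-turn axes [0.0757 0.0007 0.001 ]  yaw -0.09  post-turn axes [0.0757 0.0007 0.001 ]
scene (np.float64(225.5766707091222), np.float64(159.65486208114154))
crop origin 165 104
```

View pics/scene25.png

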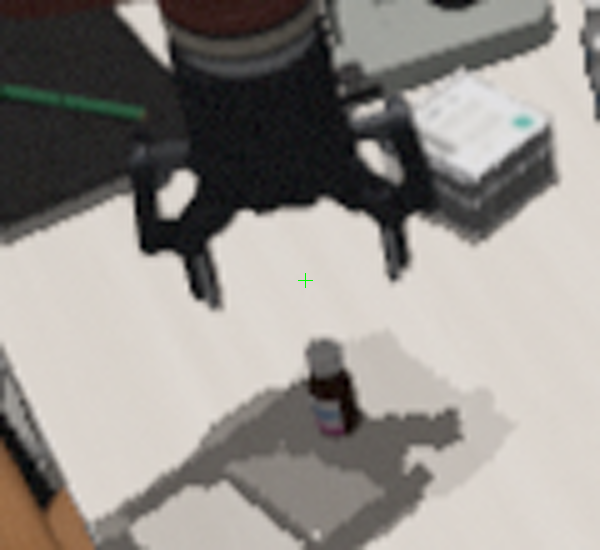

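Emit:
send_rows --moves '[{"gripper": 0, "x": 0.03, "y": 0.0007, "z": 0.001, "yaw": 0}, {"gripper": 0, "x": 0.03, "y": 0, "z": 0, "yaw": 0}, {"gripper": 0, "x": 0.01, "y": 0, "z": 0, "yaw": 0}, {"gripper": 0, "x": 0, "y": 0, "z": 0, "yaw": 0}, {"gripper": 0, "x": 0, "y": 0, "z": 0, "yaw": 0}]'

```text
clock: 29.5
eef_pos: [0.4442, 0.2196, 0.0398]
tool_rot: [34.9, 89.8, 17.9]
contact_force: [0.2, -0.4, 0.2]
gripper_width: 0.0854
```

Run:
```python
from h import *
go(.4423,.2191,.0315,163.1)
```

```text
t29.50 pos [0.4442 0.2196 0.0398] zang -17.00 w 0.0854 F [ 0.2 -0.4  0.2] q6 34.7
 shift pre-turn axes [ 0.0083 -0.0011 -0.0017]  yaw -0.10  post-turn axes [ 0.0083 -0.0011 -0.0017]
```

Emit:
send_rows --moves '[{"gripper": 0, "x": 0.005, "y": -0.001, "z": -0.001, "yaw": 0}, {"gripper": 0, "x": 0.0025, "y": 0, "z": 0, "yaw": 0}, {"gripper": 150, "x": 0, "y": 0, "z": 0, "yaw": 0}, {"gripper": 150, "x": 0, "y": 0, "z": 0, "yaw": 0}, {"gripper": 150, "x": 0, "y": 0, "z": 0, "yaw": 0}]' --squeeze 30

```text
clock: 30.0
eef_pos: [0.4417, 0.2187, 0.0308]
tool_rot: [34.8, 90.0, 17.8]
contact_force: [0.1, -0.2, 0.2]
gripper_width: 0.0443
```

Emit:
send_rows --moves '[{"gripper": 215, "x": 0, "y": 0, "z": 0, "yaw": 0}, {"gripper": 215, "x": 0, "y": 0, "z": 0, "yaw": 0}, {"gripper": 215, "x": 0, "y": 0, "z": 0, "yaw": 0}, {"gripper": 215, "x": 0, "y": 0, "z": 0, "yaw": 0}]'

```text
clock: 30.4
eef_pos: [0.4418, 0.2187, 0.0308]
tool_rot: [38.9, 90.0, 22.0]
contact_force: [-0.3, 0.0, 2.2]
gripper_width: 0.0241
```

Run:
```python
from h import *
go(.4423,.2191,.0315,163.1)
look("26",.01,names=("scene",))
```

```text
t30.40 pos [0.4418 0.2187 0.0308] zang -16.99 w 0.0241 F [-0.3  0.   2.2] q6 34.7
 shift pre-turn axes [-0.0007  0.0005  0.0004]  yaw -0.09  post-turn axes [-0.0007  0.0005  0.0004]
scene (np.float64(230.95009611658878), np.float64(183.79869634726478))
crop origin 170 128
```

View pics/scene26.png

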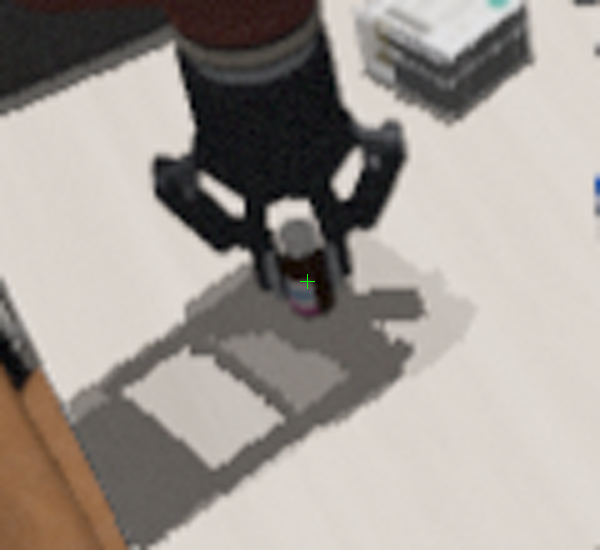

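Emit:
send_rows --moves '[{"gripper": 215, "x": -0.02, "y": 0, "z": 0, "yaw": 0}, {"gripper": 215, "x": -0.04, "y": 0, "z": 0, "yaw": 0}, {"gripper": 215, "x": -0.04, "y": 0, "z": 0, "yaw": 0}, {"gripper": 215, "x": -0.02, "y": 0, "z": 0, "yaw": 0}, {"gripper": 215, "x": 0, "y": 0, "z": 0, "yaw": 0}]'

```text
clock: 30.95
eef_pos: [0.4439, 0.2194, 0.1545]
tool_rot: [34.6, 89.6, 17.6]
contact_force: [-0.3, 0.8, -0.6]
gripper_width: 0.0242
```

Run:
```python
from h import *
go(.6313,.183,.15,163.1)
```

```text
t30.95 pos [0.4439 0.2194 0.1545] zang -16.98 w 0.0242 F [-0.3  0.8 -0.6] q6 34.7
 shift pre-turn axes [0.0058 0.0199 0.1899]  yaw -0.08  post-turn axes [0.0058 0.0196 0.1899]
```

Emit:
send_rows --moves '[{"gripper": 215, "x": 0, "y": 0.005, "z": 0.0475, "yaw": 0}, {"gripper": 215, "x": 0, "y": 0.005, "z": 0.0475, "yaw": 0}, {"gripper": 215, "x": 0, "y": 0.005, "z": 0.0475, "yaw": 0}, {"gripper": 215, "x": 0, "y": 0.005, "z": 0.0475, "yaw": 0}, {"gripper": 215, "x": 0, "y": 0, "z": 0, "yaw": 0}]'

```text
clock: 31.45
eef_pos: [0.6321, 0.1802, 0.1462]
tool_rot: [-140.7, 89.8, -157.9]
contact_force: [-0.5, 1.0, 0.0]
gripper_width: 0.024
```

Emit:
send_rows --moves '[{"gripper": 215, "x": 0.02, "y": 0, "z": 0, "yaw": 0}, {"gripper": 215, "x": 0.02, "y": 0, "z": 0, "yaw": 0}, {"gripper": 215, "x": 0, "y": 0, "z": 0, "yaw": 0}, {"gripper": 215, "x": 0, "y": 0, "z": 0, "yaw": 0}]'

```text
clock: 31.85
eef_pos: [0.6276, 0.1823, 0.1088]
tool_rot: [-153.9, 89.8, -170.9]
contact_force: [0.1, 0.2, -0.0]
gripper_width: 0.0241
```

Run:
```python
from h import *
go(.6313,.183,.07,163.1)
look("27",.02,names=("scene",))
go(.6313,.183,.07,163.1)
```

```text
t31.85 pos [0.6276 0.1823 0.1088] zang -16.97 w 0.0241 F [ 0.1  0.2 -0. ] q6 26.6
 shift pre-turn axes [0.0388 0.0018 0.0034]  yaw -0.07  post-turn axes [0.0388 0.0018 0.0034]
scene (np.float64(296.4239037383236), np.float64(149.4004928987797))
crop origin 236 94
t31.90 pos [0.6286 0.1824 0.1103] zang -16.97 w 0.0237 F [ 0.4  0.6 -0.3] q6 26.6
 shift pre-turn axes [0.0403 0.0013 0.0024]  yaw -0.07  post-turn axes [0.0403 0.0013 0.0024]
```

View pics/scene27.png

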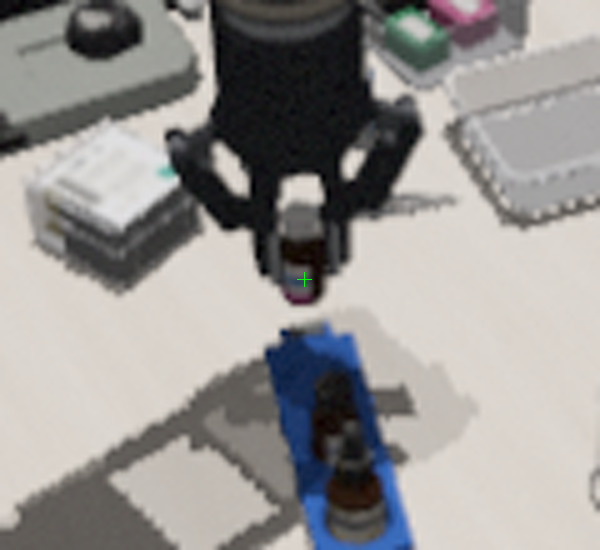

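Emit:
send_rows --moves '[{"gripper": 215, "x": 0.01, "y": 0.0014, "z": 0.0025, "yaw": 0}, {"gripper": 215, "x": 0.015, "y": 0, "z": 0, "yaw": 0}, {"gripper": 215, "x": 0.01, "y": 0, "z": 0, "yaw": 0}, {"gripper": 215, "x": 0, "y": 0, "z": 0, "yaw": 0}, {"gripper": 215, "x": 0, "y": 0, "z": 0, "yaw": 0}]'

```text
clock: 32.4
eef_pos: [0.6314, 0.1828, 0.0747]
tool_rot: [-155.5, 89.9, -172.5]
contact_force: [-0.2, -0.0, -0.5]
gripper_width: 0.0241
```

Run:
```python
from h import *
go(.6313,.183,.0348,163.1)
look("28",.02,names=("scene",))
```

```text
t32.40 pos [0.6314 0.1828 0.0747] zang -16.99 w 0.0241 F [-0.2 -0.  -0.5] q6 26.7
 shift pre-turn axes [ 0.0399  0.0002 -0.0001]  yaw -0.09  post-turn axes [ 0.0399  0.0002 -0.0001]
scene (np.float64(298.0372262389034), np.float64(158.29557009370066))
crop origin 238 103
```

View pics/scene28.png

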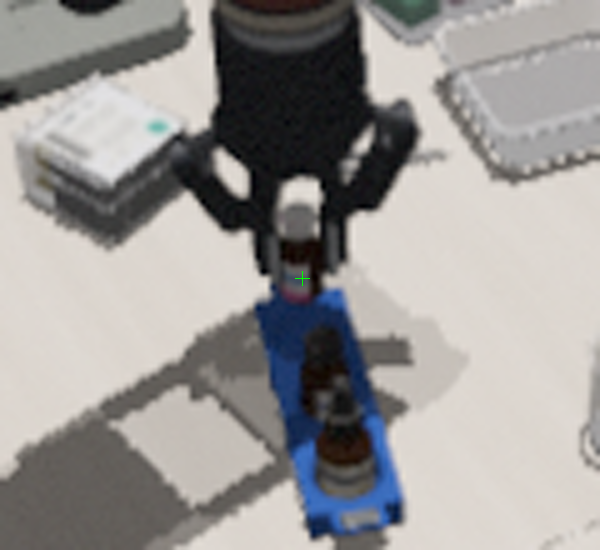

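Emit:
send_rows --moves '[{"gripper": 215, "x": 0.01, "y": 0, "z": 0, "yaw": 0}, {"gripper": 215, "x": 0.01, "y": 0, "z": 0, "yaw": 0}, {"gripper": 215, "x": 0, "y": 0, "z": 0, "yaw": 0}, {"gripper": 215, "x": 0, "y": 0, "z": 0, "yaw": 0}]'

```text
clock: 32.85
eef_pos: [0.6314, 0.1828, 0.0547]
tool_rot: [-154.5, 89.9, -171.5]
contact_force: [1.3, 0.2, -0.0]
gripper_width: 0.024
```

Run:
```python
from h import *
go(.6313,.183,.0348,163.1)
look("29",.02,names=("scene",))
```

```text
t32.85 pos [0.6314 0.1828 0.0547] zang -16.99 w 0.0240 F [ 1.3  0.2 -0. ] q6 26.7
 shift pre-turn axes [ 0.0199  0.0002 -0.0001]  yaw -0.09  post-turn axes [ 0.0199  0.0002 -0.0001]
scene (np.float64(298.336956216059), np.float64(163.58563325623598))
crop origin 238 108
```

View pics/scene29.png

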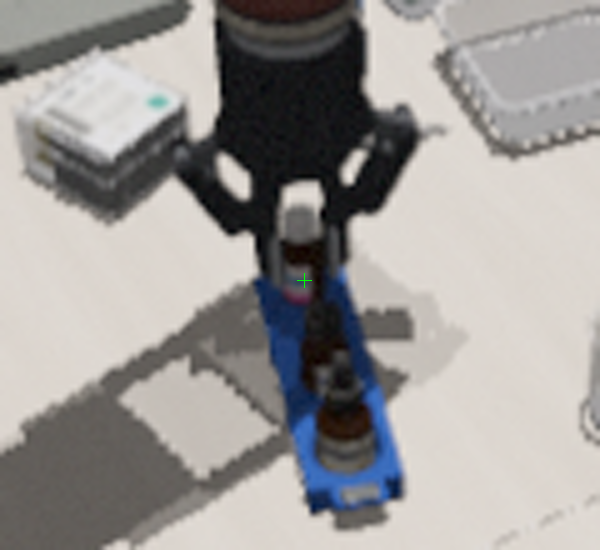

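Emit:
send_rows --moves '[{"gripper": 215, "x": 0.004, "y": 0, "z": 0, "yaw": 0}, {"gripper": 215, "x": 0.004, "y": 0, "z": 0, "yaw": 0}, {"gripper": 215, "x": 0, "y": 0, "z": 0, "yaw": 0}]'

```text
clock: 33.2
eef_pos: [0.6314, 0.1828, 0.0467]
tool_rot: [-154.7, 89.9, -171.7]
contact_force: [-0.3, 0.5, -0.3]
gripper_width: 0.0241
```

Emit:
send_rows --moves '[{"gripper": 215, "x": 0.004, "y": 0, "z": 0, "yaw": 0}, {"gripper": 215, "x": 0.003, "y": 0, "z": 0, "yaw": 0}, {"gripper": 215, "x": 0, "y": 0, "z": 0, "yaw": 0}]'

```text
clock: 33.5
eef_pos: [0.6314, 0.1828, 0.0397]
tool_rot: [-153.2, 89.9, -170.2]
contact_force: [0.4, 0.2, -0.8]
gripper_width: 0.0241
```

Inside the well without contact. The floor should be reached at about 0.0348.

Emit:
send_rows --moves '[{"gripper": 215, "x": 0.0025, "y": 0, "z": 0, "yaw": 0}, {"gripper": 215, "x": 0.0015, "y": 0, "z": 0, "yaw": 0}, {"gripper": 215, "x": 0.001, "y": 0, "z": 0, "yaw": 0}, {"gripper": 215, "x": 0, "y": 0, "z": 0, "yaw": 0}]'

```text
clock: 33.9
eef_pos: [0.6318, 0.1829, 0.0353]
tool_rot: [-156.6, 90.0, -173.6]
contact_force: [-0.7, 0.2, -0.3]
gripper_width: 0.024
```

Emit:
send_rows --moves '[{"gripper": 215, "x": 0.001, "y": 0, "z": 0, "yaw": 0}, {"gripper": 215, "x": 0.0008, "y": 0, "z": 0, "yaw": 0}, {"gripper": 215, "x": 0, "y": 0, "z": 0, "yaw": 0}]'

```text
clock: 34.2
eef_pos: [0.6322, 0.183, 0.0347]
tool_rot: [41.6, 90.0, 24.6]
contact_force: [-1.7, -0.8, 4.4]
gripper_width: 0.0239
```

Emit:
send_rows --moves '[{"gripper": 110, "x": 0, "y": 0, "z": 0, "yaw": 0}, {"gripper": 110, "x": 0, "y": 0, "z": 0, "yaw": 0}, {"gripper": 70, "x": 0, "y": 0, "z": 0, "yaw": 0}, {"gripper": 70, "x": -0.02, "y": 0, "z": 0, "yaw": 0}, {"gripper": 70, "x": -0.04, "y": 0, "z": 0, "yaw": 0}]'

```text
clock: 34.7
eef_pos: [0.6286, 0.1823, 0.0894]
tool_rot: [-153.3, 89.5, -170.3]
contact_force: [1.1, -0.5, 0.4]
gripper_width: 0.0618
```

Emit:
send_rows --moves '[{"gripper": 0, "x": -0.045, "y": 0, "z": 0, "yaw": 0}, {"gripper": 0, "x": -0.045, "y": 0, "z": 0, "yaw": 0}, {"gripper": 0, "x": -0.045, "y": 0, "z": 0, "yaw": 0}, {"gripper": 0, "x": 0, "y": 0, "z": -0.045, "yaw": 0}, {"gripper": 0, "x": 0, "y": 0, "z": -0.045, "yaw": 0}]'

```text
clock: 35.2
eef_pos: [0.5466, 0.2094, 0.2314]
tool_rot: [33.3, 89.7, 16.3]
contact_force: [0.8, 0.6, -0.1]
gripper_width: 0.0853
```

Emit:
send_rows --moves '[{"gripper": 0, "x": 0, "y": 0, "z": -0.045, "yaw": 0}, {"gripper": 0, "x": 0, "y": 0, "z": -0.045, "yaw": 0}, {"gripper": 0, "x": 0, "y": 0, "z": 0, "yaw": 0}]'

```text
clock: 35.5
eef_pos: [0.4554, 0.2366, 0.2276]
tool_rot: [-167.6, 89.9, 175.6]
contact_force: [0.4, 0.1, -0.3]
gripper_width: 0.0854
```

Run:
```python
from h import *
go(.6,.1,.2,163.1)
look("30",p=[.61,.05,.03],names=("scene","top"),w=150,k=5)
```

```text
t35.50 pos [0.4554 0.2366 0.2276] zang -16.78 w 0.0854 F [ 0.4  0.1 -0.3] q6 35.9
 shift pre-turn axes [ 0.0272 -0.089   0.178 ]  yaw 0.12  post-turn axes [ 0.0272 -0.0886  0.1781]
scene (np.float64(314.5696916106565), np.float64(198.6635917977965))
crop origin 239 143
top (np.float64(302.85799667978546), np.float64(203.04449118346852))
crop origin 227 148
```

View pics/scene30.png

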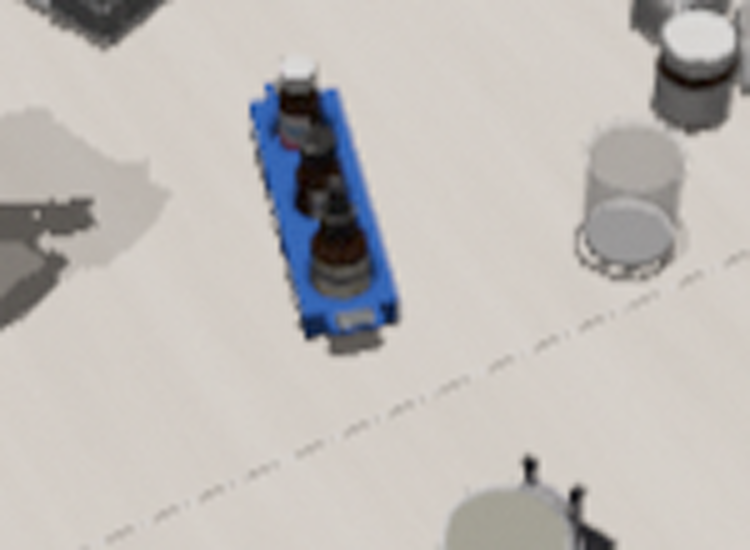

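View pics/top30.png

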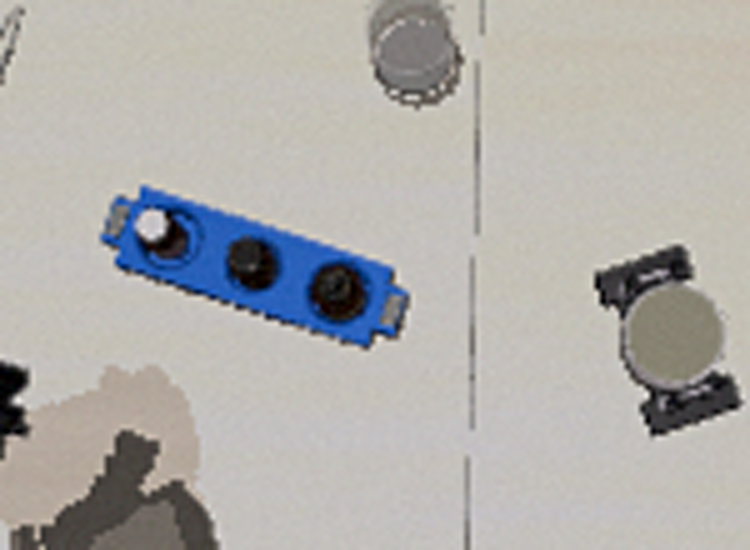

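The bottles stand in all three wells (top view about (261,194), (277,201) and (294,206)). The cream dish is on top, centred between the posts at about (361,215), and the beaker, black vial and case haven't moved. I'm handing the job in.

```bash
python3 -c "
from bench import *
print(close_job())"
```

```text
the job is handed in; nothing more can be done
None
```

The bench is set out as asked and the job is handed in, at about 35.5 s of the 115 s allowed.

**Dishes:** pink, brown and cream are stacked in that order in the carrier. Each was lowered until a light upward contact force showed (about 2–10 N), at the height expected for a seated dish.

**Bottles:** the dropper bottle is in the end well nearer the carrier and the white-capped vial is in the other end well. Both touched the well floor at the expected height, with 4–6 N.

**Last checks:** in the final pictures from both cameras, the top (cream) dish is level and centred between the posts. All three bottles stand upright in their wells. The black-capped vial is at the same pixel as before and the beaker looks unmoved. The slide case was not measured at the end, but nothing came near it. The gripper was open and clear, touching nothing.

**Disagreements:** the two cameras differed by about 2–4 mm. I corrected both from the position measured when gripping the pink dish. The arm also settled up to a few mm off its commands, so I corrected it in small steps before each placing.

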